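# Fit the crank to a camera clamp and swing it shut

### The job

Draw the crank out of its pocket by its handle, lay it on the mat and let go; then take it again by its square hub, turn it so that its bore matches the three-winged splined shaft of the camera fixture, and thread it on fully home. Then swing the crank by its handle, anticlockwise seen from above, until the clamp finger lies over the camera and the clamp stops, and let go with the crank still fully down on the shaft. Leave the other things on the bench where they are.

Things in the scene. Friction and masses are not known exactly. Their poses are not given: they have to be found in the camera images.
- crank_hub (a point): centre of the crank's hub, half-way up. The loose crank is dark steel, 0.2 kg, lying right way up: square hub 42 x 42 mm, 24 tall; flat arm 16 wide, 10 tall, flush with the hub's underside, along own +x to 96 mm. Axes: x hub to handle, z up. Take the hub across its free flats at own +y and -y. At the start it lies on the mat in the pocket, only the handle end out
- crank_bore (a point): centre of the mouth of the hub's vertical through bore, in the crank's underside, 12 mm below the hub's centre; axes as the crank's. The bore is a round 16 mm hole with three slots 8 mm wide reaching 15 mm from its centre to own +x (the arm), +y and -y, none to -x: it fits the shaft in one rotation only, with 1 mm play each side
- crank_grip (a point): middle of the crank's handle: an upright black round grip, 16 mm across, 85 mm from the hub's centre along own +x, from 14 to 52 mm above the crank's underside; this point is 33 mm above the underside. Axes as the crank's
- pocket: fixed grey sheet-metal pocket, origin on the mat (top of the mat at height 0.003 m) under the hub's place. Own +x is the way the crank slides out, level on the mat. Inside 53 mm wide (y), back at x = -30, mouth at x = +50 mm; outside 63 wide, roof top 38 mm above the mat, low flanges to y = 45 mm each side. Drawn out 90 to 100 mm the hub is clear of it, on free mat
- fixture: fixed camera fixture, origin on the mat below the shaft's axis: aluminium base plate 12 mm high, x = -36 to +122 mm, y = -82 to +82 mm; a camera lies on its back at own x = 39 to 116 mm, its top 49 mm above the mat. A round steel pillar at the origin carries the clamp
- seat (a point): centre of the round shoulder (34 mm across, 66 mm above the mat) on which the crank's underside rests when home; turns with the clamp; z up, x the way the crank's arm must point. On it the shaft: round core 14 mm, 30 tall, three wings 6 mm thick, 28 tall, round-topped, to 14 mm from the axis at own +x, +y, -y, none at -x. Clamp finger to own -x, 46 mm long, below the shoulder
- clamp (a joint): angle of clamp and shaft, rad: 0 open, 1.571 at the stop with the finger over the camera; grows anticlockwise from above. Own x of seat points along the fixture's +y at 0 and its -x at 1.571. Stiff (0.2 N m friction, no spring): it stays where it is left
- lens: a loose black lens barrel, 54 mm across, 46 tall, upright; origin centre of its underside
- lenscap: a loose black lens cap, disc 48 mm across, 8 thick; origin centre of its underside
- tweezers: loose dark steel tweezers lying flat, 130 x 22 mm, 8 tall, along own x; origin centre of its underside
- brush: a loose round lens brush lying flat along own x, 155 mm long, 16 thick; origin under its middle
- loupe: a loose magnifying loupe lying flat, round frame 68 mm across, 14 tall, rod handle 85 mm long to own -x; origin centre of the frame's underside
- bottle: a loose amber bottle, 42 mm across, 120 tall, upright; origin centre of its underside
- swabs: a loose open paper box of cotton swabs, 100 x 62 mm, 26 tall; origin centre of its underside
Not all that is in view belongs to the job. Leave any green look-alike of the part that bears crank_hub alone. Leave any brown look-alike of the pocket alone.

How it is judged:
By the outcome, as a careful person would: the job done as asked, in the order asked, and still so for the second after the job is handed in, with the robot touching nothing.
It also fails if it takes over 70 s, if anything falls off the work surface, if the arm or the gripper's body presses on something with over 40 N, if the wrist force passes 120 N, or if a joint passes its speed limit or range.

### The arm

A 6-joint arm with a two-finger parallel gripper is mounted at the origin on the work surface. World frame = base frame: x ahead of the robot, y to its left, z up, the work surface at z = 0. Lengths are in m, angles in degrees, forces in N, time in s.
With the tool pointing down it reaches from about 0.4 to 0.825 m from the base axis. Payload 7 kg.
Tool frame: the origin (TCP) lies at the very end of the fingers, on their centre line; the grasp point (between the pads) lies 19 mm behind it; x points along the fingers, z is the direction in which the jaws open and shut, and the axes are right-handed (so a half turn about x gives the same grasp; the last joint's range is limited). The gripper opens to 88 mm and grips with 3 to 60 N. Pads are 19 mm wide; open, the fingers measure 130 mm over their backs; the gripper's body (78 mm by 193 mm) begins 47 mm behind the grasp point.
Start: joints at [-55.056, 20.546, 0.682, 0, -70.136, -16.507], TCP at [0.213, -0.64, 0.227] pointing down, gripper open.
Joint ranges: [-176.03, 176.03], [-82.01, 121.73], [-58.28, 71.71], [-173.87, 95.51], [-174.79, -0.11], [-173.66, 173.66]. Speed limits (degrees/s): [136.94, 136.94, 172.46, 180, 180, 180].

### API

Orientations are given as [roll, pitch, yaw] about the fixed x, y, z axes, in that order (R = Rz(yaw) Ry(pitch) Rx(roll)).
In Python, from plant import * gives the robot as it stands.
- The arm moves only by the tool arm_command, never from a script. Its argument "commands" is one flat list of numbers, 5 for each row, row after row: the shift along the tool's x, y, z in mm, then the turn about the tool's x in degrees, then the opening in per cent of the stroke, from 0 (shut) to 100 (fully open). A call has 1 to 5 rows; each row shifts and turns the pose as measured when the row begins, along the tool's axes as they then stand; what a row does not reach is not made up. A row lasts 1/8 s, in which the tool goes at most 62.5 mm and 10.7 degrees, less where a joint would pass 70% of its speed; a pose out of reach is approached as far as the arm can. A call is refused whole if a number of a shift passes 62.5 or a number of a turn 10.7, either way. A call with a gripper value outside its range is refused whole. The fingers move at their own pace and stop on an object; the grip force is fixed at half the most. Time passes only in rows, so rows that do not move let the fingers close. It gives the time, the measured TCP pose, the force and the opening at its end, in the units of the state.
- get_obs(): the state, without advancing time (a new reading comes with each control period).
- snapshot(name): name is "scene" or "top"; returns a dict with "frame" (384x512x3 uint8, blue, green, red), "fov_y" (degrees; the focal length in pixels is half the picture's height over the tangent of half this angle, whatever the lens; pixels are square), "cx", "cy" (the principal point, pixels), "world_to_cam" (4x4, takes a point from world to camera coordinates). Camera axes: x right, y up, looking along -z (the intrinsics and any distortion apply to the point x, -y, -z); pixel columns grow to the right and rows downward; lengths in m; the calibration is good to about 2 mm. A picture is of the moment at which its call begins. There is no depth.
- close_job(): hands the job in, once; it reports no verdict.
The state is a dict: "clock": time; "joint_pos": joint angles; "qvel": joint speeds; "tau": joint torques, N m; "tool_pos": TCP position; "orientation": TCP orientation; "force": force on the tool from outside, world axes, zero at the start; "moment": the same for the moment, N m; "opening": finger opening in m.
Only numpy, scipy, OpenCV 4.12 (cv2) and the standard library are available. Lean on these libraries where they do the work, as an engineer would, in place of code of your own. Each camera call takes 0.05 s, during which the arm holds its last target. There are 200 camera calls.

## Working session

There is one attempt and no reset: what is moved stays moved. The work goes in short steps, Python scripts to look and compute and a tool call to move; the robot and the scene stay as the last step left them, time stands still between calls to the robot, and variables do not carry over. Pictures are saved under pics/ and viewed, about 8 in all and at most 12, crops included, and the job is handed in when it is done.

Besides the shell and the picture viewer there is one more tool, called after "Emit:" as name(argument=value, ...) on one line, values as JSON. arm_command: Moves the arm, as the interface text tells. Its arguments: {"type":"object","properties":{"commands":{"type":"array"}},"required":["commands"]}

```bash
ls; mkdir -p pics; python3 - <<'E'
from plant import *
import cv2
print(get_obs())
for n in("scene","top"):
    s=snapshot(n); cv2.imwrite(f"pics/{n}0.png",s["frame"]); print(n,{k:v for k,v in s.items() if k!="frame"})
E
```

```text
pics
{'clock': 0.0, 'joint_pos': array([-5.50561793e+01,  2.05911557e+01,  6.34078835e-01, -1.93273985e-02,
       -7.01355139e+01, -1.65067725e+01]), 'qvel': array([ 0.08954324,  0.00139984, -0.00174297,  0.0286744 ,  0.0807702 ,
       -0.09789324]), 'tau': array([-4.81436982e-04, -5.82714915e+01,  2.93051952e+01,  6.99681357e+00,
        6.84410290e-03, -1.57301256e-04]), 'tool_pos': array([ 0.21329413, -0.63990493,  0.22563065]), 'orientation': array([  5.4061989 ,  89.90564276, 113.83666501]), 'force': array([-0.65013968,  0.20224196, -0.43729426]), 'moment': array([-0.0632321 ,  0.00500788, -0.0362613 ]), 'opening': 0.08769349289200076}
scene {'fov_y': 55.86234053919786, 'cx': 250.97917334814474, 'cy': 194.132798429994, 'world_to_cam': array([[-0.80872713,  0.58776815, -0.02211408,  0.46410998],
       [-0.32782757, -0.41921381,  0.84663385,  0.05261498],
       [ 0.48835388,  0.69194536,  0.53171618, -1.28956494],
       [ 0.        ,  0.        ,  0.        ,  1.        ]])}
top {'fov_y': 51.069375184084045, 'cx': 258.95891568692736, 'cy': 194.23135745373818, 'world_to_cam': array([[ 0.00929244, -0.99981126, -0.01706127, -0.06655151],
       [ 0.9887713 ,  0.00664229,  0.14928896, -0.52920964],
       [-0.14914746, -0.01825695,  0.98864641, -1.19856207],
       [ 0.        ,  0.        ,  0.        ,  1.        ]])}
```

```bash
python3 - <<'E'
import cv2
for n in("scene","top"):
    f=cv2.imread(f"pics/{n}0.png"); cv2.imwrite(f"pics/{n}0b.png",cv2.resize(f,(800,600),interpolation=cv2.INTER_CUBIC))
E
```

```text
(no output)
```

View pics/top0b.png

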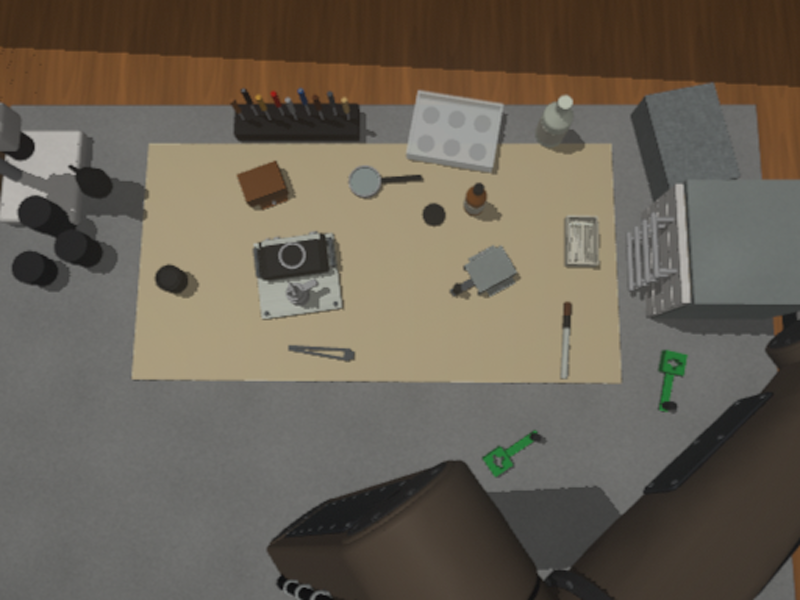

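View pics/scene0b.png

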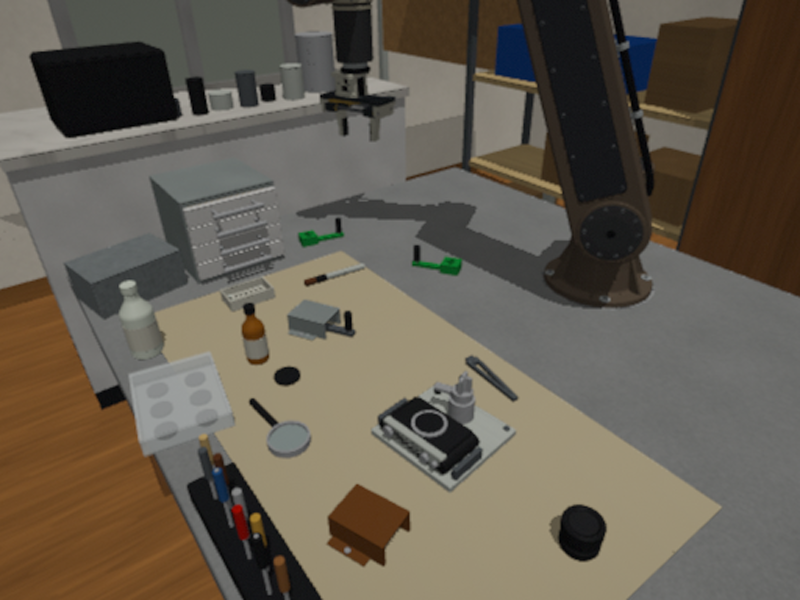

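Top view: pocket at about (490,272) with the handle at (457,290), fixture at (298,280). The green crank look-alikes and the brown pocket are elsewhere. Next I'll zoom in on both.

```bash
cat > h.py <<'E'
import numpy as np, cv2
from plant import *
def K(s):
    f=s["frame"].shape[0]/2/np.tan(np.radians(s["fov_y"]/2)); return np.array([[f,0,s["cx"]],[0,f,s["cy"]],[0,0,1]])
def proj(s,P):
    P=np.atleast_2d(P); c=P@s["world_to_cam"][:3,:3].T+s["world_to_cam"][:3,3]; c=c*[1,-1,-1]
    q=c@K(s).T; return q[:,:2]/q[:,2:]
def ray(s,uv):
    R=s["world_to_cam"][:3,:3]; o=-R.T@s["world_to_cam"][:3,3]
    d=np.linalg.solve(K(s),[uv[0],uv[1],1])*[1,-1,-1]; return o,R.T@d
def onz(s,uv,z):
    o,d=ray(s,uv); return o+d*(z-o[2])/d[2]
def tri(s1,u1,s2,u2):
    A=[];b=[]
    for s,u in((s1,u1),(s2,u2)):
        o,d=ray(s,u); d=d/np.linalg.norm(d); M=np.eye(3)-np.outer(d,d); A.append(M);b.append(M@o)
    x=np.linalg.lstsq(np.vstack(A),np.hstack(b),rcond=None)[0]
    return x
def crop(f,x0,y0,w,h,W=400,H=300): return cv2.resize(f[y0:y0+h,x0:x0+w],(W,H),interpolation=cv2.INTER_CUBIC)
E
python3 - <<'E'
from h import *
t=cv2.imread("pics/top0.png");s=cv2.imread("pics/scene0.png")
cv2.imwrite("pics/c1.png",np.vstack([np.hstack([crop(t,152,145,80,60),crop(t,280,150,60,45)]),np.hstack([crop(s,232,224,112,84),crop(s,176,182,60,45)])]))
E
```

```text
(no output)
```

View pics/c1.png

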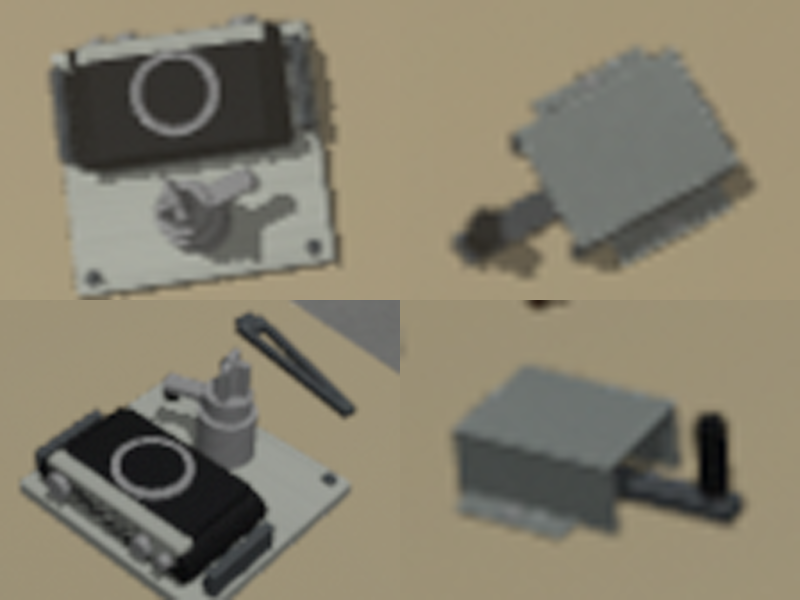

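Both are clear. The finger points to fixture −y (clamp open), and the handle sticks out of the pocket mouth. Now I'll measure them.

```bash
cat > m.py <<'E'
from h import *
from scipy.optimize import least_squares
S={n:snapshot(n) for n in("scene","top")}
for n in S: S[n]["frame"]=cv2.imread(f"pics/{n}0.png")
def un(p,o,k): return ((np.array(p,float)+.5)/k-.5)+o
T=lambda p:un(p,[152,145],5); T2=lambda p:un(p,[280,150],20/3); C=lambda p:un(p,[232,224],400/112); C2=lambda p:un(p,[176,182],20/3)
B=lambda p:un(p,[0,0],1.5625)
# refine fixture corners by saturation mask contour line fits
def lines(n,corners,pairs):
    f=S[n]["frame"]; m=(cv2.cvtColor(cv2.GaussianBlur(f,(3,3),0),cv2.COLOR_BGR2HSV)[...,1]<45).astype(np.uint8)
    cs,_=cv2.findContours(m,cv2.RETR_LIST,cv2.CHAIN_APPROX_NONE); P=np.vstack([c[:,0] for c in cs]).astype(float); out=[]
    for i,j in pairs:
        a,b=np.array(corners[i]),np.array(corners[j]); d=(b-a)/np.linalg.norm(b-a); r=P-a; t=r@d; e=r@[-d[1],d[0]]
        q=P[(t>3)&(t<np.linalg.norm(b-a)-3)&(abs(e)<2)]
        l=cv2.fitLine(q.astype(np.float32),cv2.DIST_HUBER,0,.01,.01).ravel() if len(q)>5 else None
        out.append((len(q),None if l is None else l.round(3)))
    return out
if __name__=="__main__":
    mm=1e-3
    obs=[("top",T((80,297)),(-36,82)),("top",T((335,263)),(-36,-82)),
         ("scene",B((373,433)),(122,-82)),("scene",B((449,486)),(122,82)),("scene",B((515,432)),(-36,82))]
    def res(p,full=False):
        c,s=np.cos(p[2]),np.sin(p[2]); r=[]
        for n,uv,(x,y) in obs:
            r.append(proj(S[n],[p[0]+mm*(c*x-s*y),p[1]+mm*(s*x+c*y),.015])[0]-uv)
        return np.ravel(r)
    r=least_squares(res,[.6,.2,.1]); print("fixture",r.x,np.degrees(r.x[2]),r.fun.round(1)); p=r.x
    for n in S: print(n,"proj seat ctr,top of shaft",proj(S[n],[[p[0],p[1],.069],[p[0],p[1],.099]]).round(1))
    print("shaft tops clicked", C((236,53)))
    # pocket roof
    obs2=[("scene",C2((455-400,432-300)),(-30,-31.5)),]
    for q in((55,132),(125,67),(275,103),(215,170)): print("roof scene",onz(S["scene"],C2(q),.041).round(4))
    for q in((127,135),(242,50),(337,152),(178,247)): print("roof top",onz(S["top"],T2(q),.041).round(4))
    # handle: darkest pixels
    for n,(x0,y0,w,h) in (("top",(285,175,20,18)),("scene",(215,195,16,26))):
        g=S[n]["frame"].max(2)[y0:y0+h,x0:x0+w]; m=(g<55).astype(np.uint8); k,l,st,ce=cv2.connectedComponentsWithStats(m)
        i=1+np.argmax(st[1:,4]); print(n,"handle",st[i],ce[i]+[x0,y0])
E
python3 m.py
```

```text
fixture [0.54948641 0.15295317 0.15264906] 8.74614682356074 [-1.1 -0.3 -0.5 -1.  -1.9 -2.5  0.9  1.3  0.9 -1.8]
scene proj seat ctr,top of shaft [[295.5 249. ]
 [296.1 239.4]]
top proj seat ctr,top of shaft [[187.7 185.8]
 [185.7 184.1]]
shaft tops clicked [297.72 238.48]
roof scene [ 0.6504 -0.2468  0.041 ]
roof scene [ 0.5969 -0.2778  0.041 ]
roof scene [ 0.5564 -0.2051  0.041 ]
roof scene [ 0.6074 -0.1736  0.041 ]
roof top [ 0.6067 -0.1845  0.041 ]
roof top [ 0.6475 -0.2383  0.041 ]
roof top [ 0.5992 -0.2817  0.041 ]
roof top [ 0.5541 -0.2078  0.041 ]
top handle [ 5  7  5  6 22] [292.13636364 184.77272727]
scene handle [ 0  4 12 16 63] [222.06349206 207.        ]
```

```bash
python3 - <<'E'
from m import *
st,ss=S["top"],S["scene"]
print("handle tri",tri(st,(292.1,184.8),ss,C2((311,155))).round(4),"top@.05",onz(st,(292.1,184.8),.05).round(4),"scene@.036",onz(ss,C2((311,155)),.036).round(4))
# mat edge straightness, top
f=st["frame"]; hsv=cv2.cvtColor(f,cv2.COLOR_BGR2HSV); sat=hsv[...,1].astype(float)
def edge_rows(cols,r0,r1):
    out=[]
    for c in cols:
        g=np.abs(np.diff(cv2.GaussianBlur(sat[r0:r1,c-1:c+2],(3,3),0).mean(1))); i=np.argmax(g)
        w=g[max(i-2,0):i+3]; out.append((c,r0+.5+(np.arange(max(i-2,0),max(i-2,0)+len(w))*w).sum()/w.sum()))
    return np.array(out)
bot=edge_rows(range(95,390,5),236,252); top=edge_rows(list(range(100,150,5))+list(range(240,256,5))+list(range(325,345,5))+list(range(370,386,5)),84,100)
for n,e in(("bot",bot),("top",top)):
    p=np.polyfit(e[:,0],e[:,1],1); r=e[:,1]-np.polyval(p,e[:,0]); q=np.polyfit(e[:,0]-259,e[:,1],2); print(n,p.round(4),r.round(2),q)
satT=sat.T
def edge_cols(rows,c0,c1):
    return np.array([(r,c0+.5+np.average(np.arange(c1-c0-1),weights=np.abs(np.diff(sat[r-1:r+2,c0:c1].mean(0)))**2)) for r in rows])
for n,e in(("left",edge_cols(range(100,235,6),80,100)),("right",edge_cols(list(range(100,110,3))+list(range(205,240,4)),385,402))):
    p=np.polyfit(e[:,0],e[:,1],1); print(n,p.round(4),(e[:,1]-np.polyval(p,e[:,0])).round(2))
E
```

```text
handle tri [ 0.5612 -0.165   0.0346] top@.05 [ 0.5579 -0.1636  0.05  ] scene@.036 [ 0.5627 -0.1638  0.036 ]
bot [7.200000e-03 2.421003e+02] [-0.01 -0.03  0.03  0.08 -0.04  0.01  0.15  0.16  0.15  0.08  0.08  0.05
  0.02 -0.17 -0.21 -0.21 -0.02 -0.05 -0.14 -0.14 -0.06 -0.11 -0.02 -0.03
 -0.1  -0.08  0.05  0.    0.07  0.08  0.07 -0.03 -0.01  0.2   0.19  0.19
  0.13  0.09  0.09 -0.12 -0.12 -0.2   0.06 -0.01  0.   -0.03 -0.01 -0.06
 -0.03  0.   -0.   -0.    0.06 -0.33  0.03  0.16  0.07  0.05 -0.  ] [1.45047096e-06 7.22851371e-03 2.43948198e+02]
top [1.00000e-04 9.12954e+01] [ 0.02 -0.04 -0.01 -0.01  0.04 -0.05  0.03  0.02  0.   -0.03  0.04 -0.01
  0.02 -0.    0.02 -0.02 -0.01  0.01 -0.01 -0.01 -0.01 -0.  ] [-9.58405000e-07  4.63840156e-05  9.13280672e+01]
left [-7.20000e-02  1.00914e+02] [ 0.01  0.15 -0.09 -0.08 -0.04 -0.06  0.03 -0.03  0.14 -0.04  0.11 -0.18
  0.06 -0.01  0.    0.07 -0.02  0.13 -0.11  0.01 -0.16  0.05  0.07]
right [4.330000e-02 3.870533e+02] [-0.03 -0.02 -0.03  0.08  0.04  0.05 -0.01 -0.08 -0.04  0.01  0.05 -0.01
 -0.01]
```

Straight lines stay straight (no distortion) and the handle is at about (0.562, -0.164). Next is a helper that plans the moves.

```bash
cat > p.py <<'E'
from h import *
from scipy.spatial.transform import Rotation as Ro
def state():
    o=get_obs(); R=Ro.from_euler("xyz",o["orientation"],degrees=True).as_matrix(); return o,R,np.degrees(np.arctan2(R[1,2],R[0,2]))
def plan(way,grip,nmax=60,up=None):
    """way: list of (x,y,z,jawyaw) ; prints rows in tool axes"""
    o,R,y=state(); p=o["tool_pos"].copy()
    print("t",o["clock"].round(2),"tcp",p.round(4),"jaw",round(y,1),"j6",o["joint_pos"][5].round(1),"F",o["force"].round(1),"open",round(o["opening"],4))
    for w in way:
        d0=(w[3]-y+90)%180-90
        n=int(max(1,np.ceil(np.linalg.norm(w[:3]-p)*1e3/45),np.ceil(abs(d0)/9))) if len(w)<5 else w[4]
        rows=[];dp=(np.array(w[:3])-p)/n
        for i in range(n):
            t=R.T@dp*1e3; rows.append([round(float(v),1) for v in t]+[round(-d0/n,1),grip])
            R=Ro.from_euler("z",d0/n,degrees=True).as_matrix()@R
        p=np.array(w[:3]); y+=d0
        for r in rows: print(r)
        print("--",w)
E
python3 -c "
from p import *
plan([(.562,-.163,.2,30),(.562,-.163,.02,30)],100)"
```

```text
Traceback (most recent call last):
  File "p.py", line 8, in plan
    print("t",o["clock"].round(2),"tcp",p.round(4),"jaw",round(y,1),"j6",o["joint_pos"][5].round(1),"F",o["force"].round(1),"open",round(o["opening"],4))
              ^^^^^^^^^^^^^^^^
AttributeError: 'float' object has no attribute 'round'
```

```bash
sed -i 's/o\["clock"\].round(2)/round(o["clock"],2)/' p.py; python3 -c "
from p import *
plan([(.562,-.163,.2,30),(.562,-.163,.02,30)],100)"
```

```text
t 0.3 tcp [ 0.2134 -0.6402  0.2262] jaw 108.4 j6 -16.5 F [ 0.1  0.4 -0.6] open 0.0877
[1.9, -34.4, 24.5, np.float64(5.6), 100]
[1.9, -31.8, 27.7, np.float64(5.6), 100]
[1.9, -29.0, 30.7, np.float64(5.6), 100]
[1.9, -25.9, 33.4, np.float64(5.6), 100]
[1.9, -22.5, 35.7, np.float64(5.6), 100]
[1.9, -18.9, 37.8, np.float64(5.6), 100]
[1.9, -15.1, 39.4, np.float64(5.6), 100]
[1.9, -11.2, 40.7, np.float64(5.6), 100]
[1.9, -7.2, 41.6, np.float64(5.6), 100]
[1.9, -3.1, 42.1, np.float64(5.6), 100]
[1.9, 1.1, 42.2, np.float64(5.6), 100]
[1.9, 5.2, 41.9, np.float64(5.6), 100]
[1.9, 9.2, 41.2, np.float64(5.6), 100]
[1.9, 13.2, 40.1, np.float64(5.6), 100]
-- (0.562, -0.163, 0.2, 30)
[36.0, -0.0, -0.0, np.float64(-0.0), 100]
[36.0, -0.0, -0.0, np.float64(-0.0), 100]
[36.0, -0.0, -0.0, np.float64(-0.0), 100]
[36.0, -0.0, -0.0, np.float64(-0.0), 100]
[36.0, -0.0, -0.0, np.float64(-0.0), 100]
-- (0.562, -0.163, 0.02, 30)
```

Emit:
arm_command(commands=[0,-34,25,5.6,100,0,-32,28,5.6,100,0,-29,31,5.6,100,0,-26,33,5.6,100,0,-22,36,5.6,100])

```text
clock: 0.92
tool_pos: [0.3395, -0.4667, 0.2249]
orientation: [51.4, 89.9, 130.7]
force: [0.9, 0.6, 0.5]
opening: 0.0879
```

Emit:
arm_command(commands=[0,-19,38,5.6,100,0,-15,39,5.6,100,0,-11,41,5.6,100,0,-7,42,5.6,100,0,-3,42,5.6,100])

```text
clock: 1.55
tool_pos: [0.4719, -0.2929, 0.226]
orientation: [-3.2, 89.9, 47.2]
force: [0.9, 0.1, -0.9]
opening: 0.0876
```

Emit:
arm_command(commands=[0,1,42,5.6,100,0,5,42,5.6,100,0,9,41,5.6,100,0,13,40,5.6,100,0,0,0,0,100])

```text
clock: 2.17
tool_pos: [0.5816, -0.1543, 0.2266]
orientation: [-9.9, 89.9, 17.4]
force: [0.1, -0.2, -0.4]
opening: 0.0874
```

```bash
python3 -c "
from p import *
plan([(.562,-.163,.12,30),(.562,-.163,.02,30)],100)
for n in('scene','top'):
  s=snapshot(n); cv2.imwrite(f'pics/{n}1.png',s['frame']); print(proj(s,get_obs()['tool_pos']))
"
```

```text
t 2.17 tcp [ 0.5816 -0.1543  0.2266] jaw 27.3 j6 -156.4 F [ 0.1 -0.2 -0.4] open 0.0874
[35.5, 0.4, -7.2, np.float64(-0.9), 100]
[35.5, 0.5, -7.2, np.float64(-0.9), 100]
[35.5, 0.7, -7.2, np.float64(-0.9), 100]
-- (0.562, -0.163, 0.12, 30)
[33.3, 0.0, -0.1, np.float64(-0.0), 100]
[33.3, 0.0, -0.1, np.float64(-0.0), 100]
[33.3, 0.0, -0.1, np.float64(-0.0), 100]
-- (0.562, -0.163, 0.02, 30)
[[213.85453629 150.68010803]]
[[293.50316106 164.89653563]]
```

j6 is near its limit, so I'll flip the tool half a turn now. The later fit needs the range.

Emit:
arm_command(commands=[0,0,0,-10.1,100,0,0,0,-10.1,100,0,0,0,-10.1,100,0,0,0,-10.1,100,0,0,0,-10.1,100])

```text
clock: 2.9
tool_pos: [0.5763, -0.1607, 0.2275]
orientation: [-61.9, 89.9, 17.4]
force: [0.3, -0.6, 0.6]
opening: 0.0878
```

Emit:
arm_command(commands=[0,0,0,-10.1,100,0,0,0,-10.1,100,0,0,0,-10.1,100,0,0,0,-10.1,100,0,0,0,-10.1,100])

```text
clock: 3.52
tool_pos: [0.5721, -0.1663, 0.2286]
orientation: [-116.6, 89.9, 14.7]
force: [0.0, -0.4, -0.2]
opening: 0.0878
```

Emit:
arm_command(commands=[0,0,0,-10.1,100,0,0,0,-10.1,100,0,0,0,-10.1,100,0,0,0,-10.1,100,0,0,0,-10.1,100])

```text
clock: 4.15
tool_pos: [0.5677, -0.1719, 0.2297]
orientation: [-172.9, 89.9, 10.4]
force: [0.2, -0.8, 0.9]
opening: 0.0877
```

Emit:
arm_command(commands=[0,0,0,-10.1,100,0,0,0,-10.1,100,0,0,0,-10.1,100,0,0,0,0,100])

```text
clock: 4.65
tool_pos: [0.5644, -0.1762, 0.2306]
orientation: [154.0, 89.8, 8.5]
force: [0.9, 0.4, -0.1]
opening: 0.088
```

```bash
python3 -c "
from p import *
plan([(.562,-.163,.1,30),(.562,-.163,.02,30)],100)
f=cv2.imread('pics/top1.png');g=cv2.imread('pics/scene1.png')
cv2.imwrite('pics/c2.png',np.hstack([crop(f,270,120,80,90,400,450),crop(g,170,110,80,90,400,450)]))
"
```

```text
t 4.65 tcp [ 0.5644 -0.1762  0.2306] jaw -145.5 j6 32.9 F [ 0.9  0.4 -0.1] open 0.088
[43.5, -4.1, -1.7, np.float64(1.5), 100]
[43.5, -4.2, -1.6, np.float64(1.5), 100]
[43.5, -4.2, -1.5, np.float64(1.5), 100]
-- (0.562, -0.163, 0.1, 30)
[40.0, -0.1, 0.1, np.float64(-0.0), 100]
[40.0, -0.1, 0.1, np.float64(-0.0), 100]
-- (0.562, -0.163, 0.02, 30)
```

View pics/c2.png

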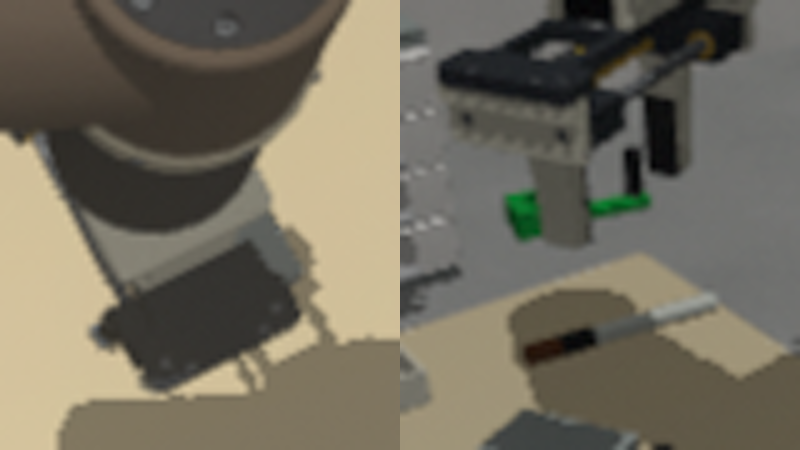

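The picture shows the open gripper above the pocket area with nothing in the way. The arm hides the target from the top camera. Going down.

Emit:
arm_command(commands=[43,-5,-2,1.5,100,43,-5,-2,1.5,100,43,-5,-2,1.5,100,0,0,0,0,100])

```text
clock: 5.15
tool_pos: [0.5612, -0.1628, 0.1007]
orientation: [150.1, 89.6, -1.2]
force: [-1.1, -0.7, 0.4]
opening: 0.0874
```

```bash
python3 -c "
from p import *
plan([(.562,-.163,.02,30)],100)
s=snapshot('scene'); cv2.imwrite('pics/scene2.png',s['frame'])
cv2.imwrite('pics/c3.png',crop(s['frame'],170,140,100,90,600,540))
"
```

```text
t 5.15 tcp [ 0.5612 -0.1628  0.1007] jaw -151.3 j6 25.7 F [-1.1 -0.7  0.4] open 0.0874
[40.4, 0.2, -0.1, np.float64(-0.7), 100]
[40.4, 0.2, -0.1, np.float64(-0.7), 100]
-- (0.562, -0.163, 0.02, 30)
```

View pics/c3.png

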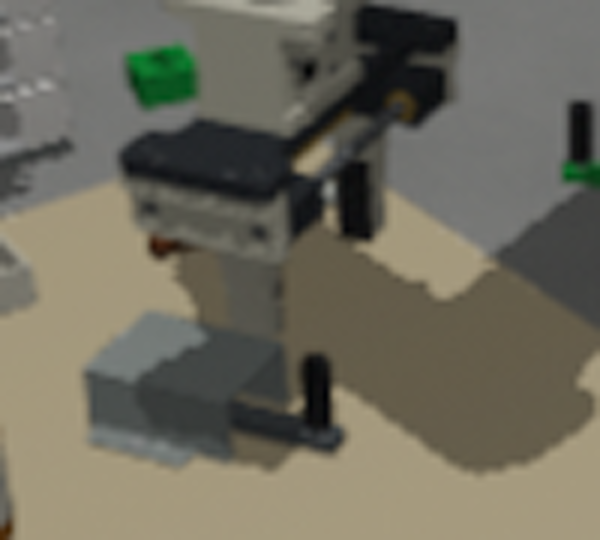

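The fingers straddle the handle (tips at about (275,395) and (360,235) in the crop, handle at 318). I'll descend and grip.

Emit:
arm_command(commands=[40,0,0,-0.7,100,40,0,0,-0.7,100,0,0,0,0,0,0,0,0,0,0,0,0,0,0,0])

```text
clock: 5.82
tool_pos: [0.5734, -0.1655, 0.0347]
orientation: [144.3, 88.3, -5.7]
force: [-0.1, 0.4, 0.5]
opening: 0.0633
```

Emit:
arm_command(commands=[0,0,0,0,0,0,0,0,0,0,0,0,0,0,0])

```text
clock: 6.2
tool_pos: [0.5749, -0.1655, 0.0377]
orientation: [145.0, 88.0, -4.9]
force: [0.8, -0.2, 0.0]
opening: 0.0329
```

```bash
python3 -c "
from p import *
o,R,y=state(); p=o['tool_pos']
plan([(p[0]-.048,p[1]+.0831,p[2]+.0,y,4)],0)
"
```

```text
t 6.2 tcp [ 0.5749 -0.1655  0.0377] jaw -150.0 j6 26.9 F [ 0.8 -0.2  0. ] open 0.0329
[-0.5, -24.0, -0.0, np.float64(-0.0), 0]
[-0.5, -24.0, -0.0, np.float64(-0.0), 0]
[-0.5, -24.0, -0.0, np.float64(-0.0), 0]
[-0.5, -24.0, -0.0, np.float64(-0.0), 0]
-- (np.float64(0.5269482226287636), np.float64(-0.08238938514641787), np.float64(0.03767326864404805), np.float64(-149.95459691235087), 4)
```

```bash
python3 -c "
from p import *
o=get_obs(); print(o['joint_pos'].round(1),o['qvel'].round(1),o['force'],o['moment'],o['tool_pos'],o['orientation'])
"
```

```text
[  2.8  23.  -23.8   0.4 -41.3  26.9] [ 0.  -0.3  0.  -0.  -0.1 -0. ] [ 0.82435325 -0.20540462  0.04031802] [ 0.02952451  0.27029016 -0.00552645] [ 0.57494822 -0.16548939  0.03767327] [145.03250386  88.04261403  -4.93780046]
```

Emit:
arm_command(commands=[0,0,0,0,0])

```text
clock: 6.32
tool_pos: [0.5747, -0.1655, 0.0376]
orientation: [145.0, 88.1, -5.0]
force: [-0.4, -0.9, -0.2]
opening: 0.0232
```

Emit:
arm_command(commands=[10,0,0,0,35])

```text
clock: 6.45
tool_pos: [0.5756, -0.1655, 0.0279]
orientation: [145.2, 88.0, -4.8]
force: [0.2, 0.1, -0.1]
opening: 0.0287
```

```bash
python3 -c "
from p import *
o=get_obs(); print(o['joint_pos'].round(1),o['force'],o['moment'],o['tool_pos'],o['orientation'],o['opening'])
s=snapshot('scene'); cv2.imwrite('pics/scene3.png',s['frame'])
cv2.imwrite('pics/c4.png',crop(s['frame'],170,150,80,75,640,600)); print((proj(s,o['tool_pos'])-[170,150])*8)
"
```

```text
[  2.8  23.8 -24.2   0.4 -40.   26.9] [ 0.17751937  0.14009433 -0.05014066] [0.05212951 0.26892131 0.0087562 ] [ 0.57561854 -0.16549031  0.02788072] [145.1717019   87.98254466  -4.79161984] 0.028724337667527484
[[388.23227742 465.76613956]]
```

View pics/c4.png

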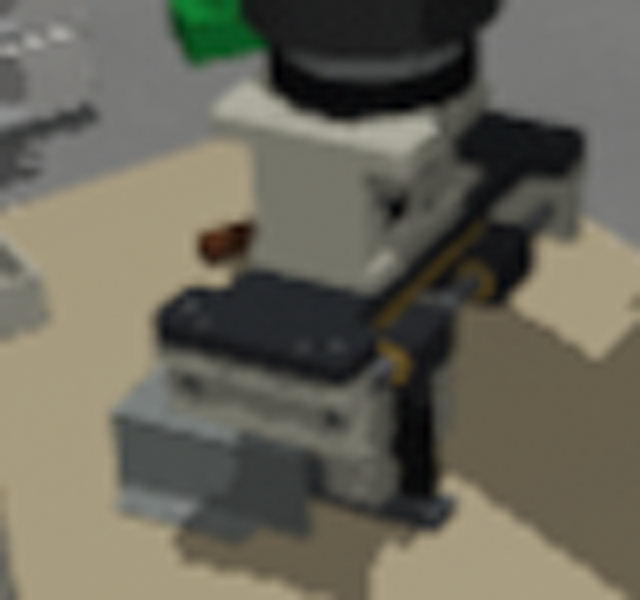

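Both fingers sit beside the handle, nearer the pocket, because fast rows leave uncorrected errors. I'll go up, look at the tilt behaviour and use slower rows.

Emit:
arm_command(commands=[-40,0,0,0,35,0,0,0,0,70,0,0,0,0,100])

```text
clock: 6.88
tool_pos: [0.5717, -0.1652, 0.0638]
orientation: [144.8, 88.4, -5.2]
force: [-0.3, -0.2, -1.0]
opening: 0.0457
```

Emit:
arm_command(commands=[0,0,0,0,100,0,0,0,0,100])

```text
clock: 7.12
tool_pos: [0.5711, -0.1652, 0.0624]
orientation: [144.5, 88.5, -5.5]
force: [-0.0, -0.1, 0.2]
opening: 0.065
```

```bash
python3 -c "
from p import *
o,R,y=state(); print(o['joint_pos'].round(1),'tool x',R[:,0].round(4),o['opening'])
for n in('scene','top'):
  s=snapshot(n); cv2.imwrite(f'pics/{n}4.png',s['frame'])
  if n=='scene':
    f=s['frame'];x0,y0,w,h=205,190,40,40
    g=f.max(2)[y0:y0+h,x0:x0+w]; print('\n'.join(' '.join('%3d'%v for v in r[8:30]) for r in g[5:30]))
plan([(.562,-.163,.065,30)],100)
"
```

```text
[  2.8  21.1 -22.6   0.3 -44.8  26.9] tool x [ 0.0259 -0.0025 -0.9997] 0.06500976654262461
110 112  95  86  97 101 101 101 101 101 101 102 101 101 101 100 101 101 101 101 101 101
 95  96  85  76  90 101 101 101 100 101 101 101 101 101 101 101 100 101 101 100 101 101
 85  82  73  62  84 100 101 101 101 101 101  99 101 101 101 101 101 101 100 101 101 101
 87  85  71  48  76  99 100 101 101 102 101 100 101 101 101 101 101 101 101 101 101 101
 87  84  72  52  71  95  96  86  83  82  87  95 101 101 101 101 102 101 101 101 101 101
 86  82  80  69  73  90  76  37  12  17  39  83 100 101 101 100 101 101 102 101 102 101
 85  83  81  74  73  78  57  13  11  19  23  77 101 101 101 101 102 102 102 102 102 102
 87  85  82  72  71  78  56  13  12  12  10  77 101 101 102 102 102 101 102 101 102 101
 86  85  82  68  67  78  56  11  12  12  12  77 102 102 101 103 102 101 101 102 102 101
 87  85  82  63  60  81  64  13   8  11  14  71  99 102 102 102 101 101 101 102 101 102
 84  82  74  58  58  86  73  10  14  12  15  60  92 101 101 102 102 101 102 102 102 102
 85  83  72  64  66  89  74  13  13  15  
[... 645 characters left out ...]
6 166 166 167 151
 97  84  76  67  52  44  39  38  45  55  67  61  53 110 154 166 166 166 166 167 166 166
102 102 102  95  86  78  72  86  81  55  48  50 100 149 166 166 167 167 167 166 166 166
102 101 101 102 101 101 120 143 139 122 109 112 149 166 166 167 166 166 166 166 166 166
102 101 102 120 120 120 153 166 166 166 158 159 166 166 167 167 166 166 166 166 166 166
101 102 101 143 151 153 167 166 166 166 167 166 166 166 166 166 167 166 167 166 166 166
101 102 102 143 166 167 166 166 166 166 167 166 166 166 166 166 166 166 166 166 166 167
t 7.22 tcp [ 0.5712 -0.1652  0.0626] jaw -150.0 j6 26.9 F [1.  0.9 0.3] open 0.0733
[-2.6, -6.5, 6.8, np.float64(-0.0), 100]
-- (0.562, -0.163, 0.065, 30)
```

Emit:
arm_command(commands=[0,-6,8,0,100,0,0,0,0,100,10,0,0,0,100,10,0,0,0,100,10,0,0,0,100])

```text
clock: 7.85
tool_pos: [0.5615, -0.1639, 0.0307]
orientation: [144.8, 88.4, -5.2]
force: [0.1, -0.3, -0.1]
opening: 0.0875
```

```bash
python3 -c "
from p import *
s=snapshot('scene');print(onz(s,(221.6,205.6),.036))
plan([(.560,-.1635,.020,30,2)],100)
"
```

```text
[ 0.56652896 -0.16132279  0.036     ]
t 7.9 tcp [ 0.5605 -0.1638  0.0292] jaw -150.0 j6 26.7 F [-0.5  0.8 -0.5] open 0.0876
[4.6, -0.3, 0.2, np.float64(-0.0), 100]
[4.6, -0.3, 0.2, np.float64(-0.0), 100]
-- (0.56, -0.1635, 0.02, 30, 2)
```

Emit:
arm_command(commands=[5,0,0,0,100,5,0,0,0,0,0,0,0,0,0,0,0,0,0,0,0,0,0,0,0])

```text
clock: 8.52
tool_pos: [0.5609, -0.1639, 0.018]
orientation: [144.2, 88.6, -5.9]
force: [0.7, -0.4, -0.4]
opening: 0.0527
```

Emit:
arm_command(commands=[0,0,0,0,0,0,0,0,0,0,0,0,0,0,0,0,0,0,0,0,0,0,0,0,0])

```text
clock: 9.15
tool_pos: [0.5613, -0.1639, 0.0188]
orientation: [144.5, 88.5, -5.5]
force: [-0.1, -0.2, -0.2]
opening: 0.0153
```

```bash
python3 -c "
from p import *
o,R,y=state(); p=o['tool_pos']
plan([(p[0]-.048,p[1]+.0831,p[2]+.0,y,8)],0)
"
```

```text
t 9.15 tcp [ 0.5613 -0.1639  0.0188] jaw -150.0 j6 26.7 F [-0.1 -0.2 -0.2] open 0.0153
[-0.2, -12.0, 0.0, np.float64(-0.0), 0]
[-0.2, -12.0, 0.0, np.float64(-0.0), 0]
[-0.2, -12.0, 0.0, np.float64(-0.0), 0]
[-0.2, -12.0, 0.0, np.float64(-0.0), 0]
[-0.2, -12.0, 0.0, np.float64(-0.0), 0]
[-0.2, -12.0, 0.0, np.float64(-0.0), 0]
[-0.2, -12.0, 0.0, np.float64(-0.0), 0]
[-0.2, -12.0, 0.0, np.float64(-0.0), 0]
-- (np.float64(0.5133208650431559), np.float64(-0.08080065262402845), np.float64(0.01878061468180996), np.float64(-150.00409803488415), 8)
```

Opening is 15.3 mm, which matches the 16 mm handle. Pulling out.

Emit:
arm_command(commands=[0,-12,0,0,0,0,-12,0,0,0,0,-12,0,0,0,0,-12,0,0,0,0,-12,0,0,0])

```text
clock: 9.78
tool_pos: [0.531, -0.1094, 0.0187]
orientation: [143.5, 88.4, -6.4]
force: [2.5, -2.9, 2.0]
opening: 0.0157
```

Emit:
arm_command(commands=[0,-12,0,0,0,0,-12,0,0,0,0,-12,0,0,0,0,0,0,0,0])

```text
clock: 10.28
tool_pos: [0.5119, -0.0749, 0.0187]
orientation: [144.3, 88.3, -5.6]
force: [-1.4, 1.5, 4.3]
opening: 0.0153
```

```bash
python3 -c "
from p import *
o,R,y=state(); p=o['tool_pos']; print(o['joint_pos'].round(1),o['moment'],o['orientation'])
plan([(.513,-.08,p[2],y)],0)
s=snapshot('scene'); cv2.imwrite('pics/scene5.png',s['frame'])
cv2.imwrite('pics/c5.png',crop(s['frame'],170,150,106,80,795,600))
"
```

```text
[ 13.9  18.6 -35.2   1.  -34.5  15.4] [0.55074079 0.4251827  0.01110684] [144.26466169  88.29114314  -5.63249399]
t 10.28 tcp [ 0.5119 -0.0749  0.0187] jaw -149.9 j6 15.4 F [-1.4  1.5  4.3] open 0.0153
[0.0, 5.0, 1.6, np.float64(-0.0), 0]
-- (0.513, -0.08, np.float64(0.01870201115516731), np.float64(-149.885071812838))
```

View pics/c5.png

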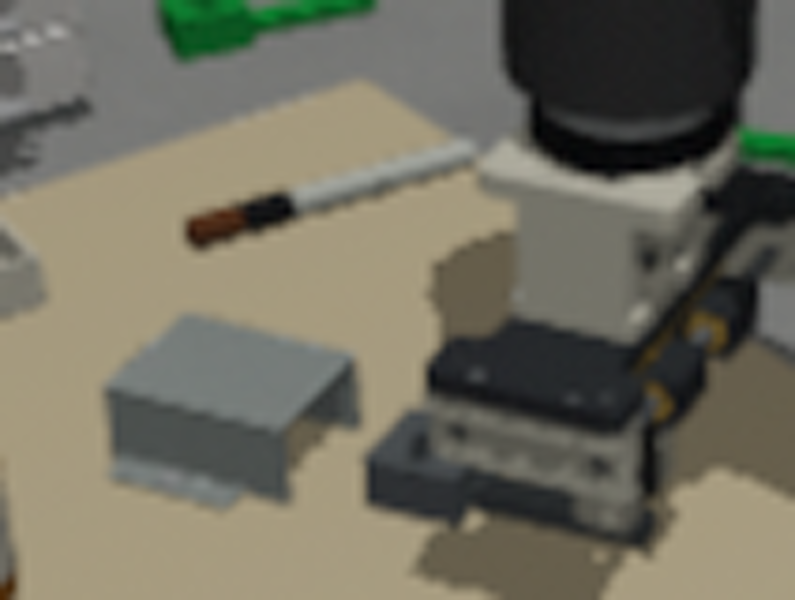

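The crank is fully clear of the pocket, with the hub at about (415,470) in the crop. Releasing it and rising.

Emit:
arm_command(commands=[1,0,0,0,40,0,0,0,0,40,0,0,0,0,40,0,0,0,0,40])

```text
clock: 10.82
tool_pos: [0.5101, -0.0755, 0.0162]
orientation: [143.4, 88.5, -6.6]
force: [0.5, -0.9, -0.4]
opening: 0.0351
```

Emit:
arm_command(commands=[-20,0,0,0,40,-50,0,0,0,40,-50,0,0,0,60,0,0,0,0,100])

```text
clock: 11.32
tool_pos: [0.5062, -0.0759, 0.1385]
orientation: [140.0, 88.7, -10.1]
force: [-0.1, 0.1, 0.5]
opening: 0.0498
```

```bash
python3 -c "
from p import *
o,R,y=state(); p=o['tool_pos']; print(o['joint_pos'].round(1),o['moment'],o['orientation'])
s=snapshot('scene'); cv2.imwrite('pics/scene6.png',s['frame'])
plan([(.554,-.1485,.09,120)],100)
"
```

```text
[ 13.9   8.9 -28.    0.7 -51.9  15.6] [0.07002352 0.18683012 0.04103519] [140.00919424  88.73029869 -10.05428129]
t 11.38 tcp [ 0.5048 -0.076   0.1365] jaw -150.1 j6 15.6 F [ 0.1 -0.4 -0.9] open 0.0536
[4.8, 8.7, -0.6, np.float64(9.0), 100]
[4.8, 8.5, -1.9, np.float64(9.0), 100]
[4.8, 8.0, -3.3, np.float64(9.0), 100]
[4.8, 7.4, -4.5, np.float64(9.0), 100]
[4.8, 6.6, -5.6, np.float64(9.0), 100]
[4.8, 5.7, -6.6, np.float64(9.0), 100]
[4.8, 4.6, -7.4, np.float64(9.0), 100]
[4.8, 3.3, -8.0, np.float64(9.0), 100]
[4.8, 2.0, -8.4, np.float64(9.0), 100]
[4.8, 0.7, -8.7, np.float64(9.0), 100]
-- (0.554, -0.1485, 0.09, 120)
```

I'll centre the hub along its own x by a light squeeze on its upper part, so its position is known exactly.

Emit:
arm_command(commands=[4,9,0,9,100,4,9,-2,9,100,4,8,-3,9,100,4,8,-4,9,100,4,7,-5,9,100])

```text
clock: 12.0
tool_pos: [0.5239, -0.1154, 0.1103]
orientation: [174.1, 89.4, -22.4]
force: [-0.2, -0.0, -0.4]
opening: 0.0876
```

Emit:
arm_command(commands=[2,6,-6,9,100,2,5,-7,9,100,2,4,-8,9,100,0,2,-8,9,100,0,0,-8,9,100])

```text
clock: 12.62
tool_pos: [0.5404, -0.1537, 0.0953]
orientation: [96.9, 89.6, -146.3]
force: [-0.2, -0.2, 0.5]
opening: 0.0879
```

```bash
python3 -c "
from p import *
o,R,y=state(); p=o['tool_pos']; print(o['joint_pos'].round(1),R[:,0].round(3))
s=snapshot('scene'); cv2.imwrite('pics/scene7.png',s['frame'])
plan([(.554,-.1485,.04,120),(.554,-.1485,.02,120)],100)
cv2.imwrite('pics/c6.png',crop(s['frame'],180,150,106,80,795,600))
for q in ([.554,-.1485,.027],[.5115,-.075,.055]): print((proj(s,q)-[180,150])*7.5)
"
```

```text
[  4.2  17.1 -23.4   0.2 -49.8 -67.6] [-0.005 -0.004 -1.   ]
t 12.68 tcp [ 0.5407 -0.1541  0.0951] jaw 116.3 j6 -68.0 F [ 0.7 -0.5 -0.6] open 0.0879
[27.5, -7.4, -0.4, np.float64(-1.8), 100]
[27.5, -7.4, -0.6, np.float64(-1.8), 100]
-- (0.554, -0.1485, 0.04, 120)
[20.0, -0.1, 0.0, np.float64(-0.0), 100]
-- (0.554, -0.1485, 0.02, 120)
[[356.22923454 438.64114702]]
[[545.50267426 425.74828687]]
```

View pics/c6.png

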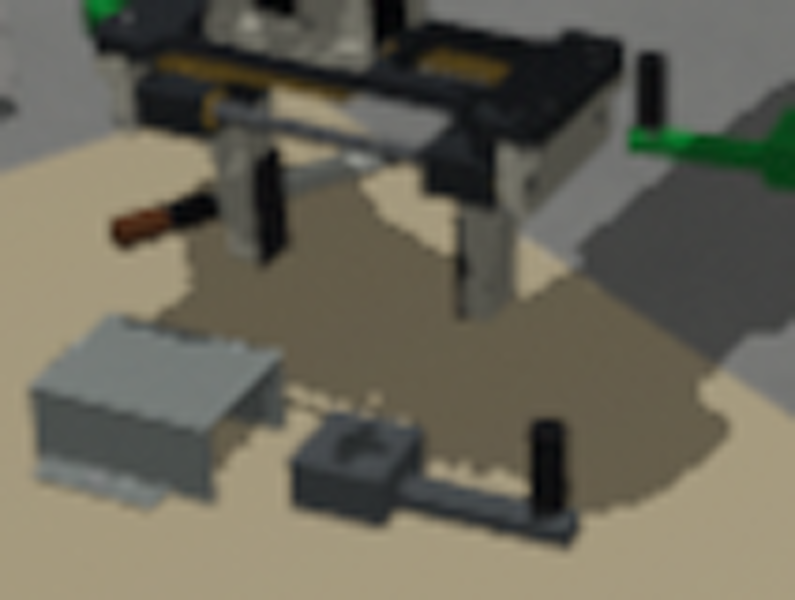

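The crank lies right way up with the bore at (358,445), matching the prediction to about 1 px. The pocket is too close to squeeze the hub along x, so I'll squeeze the handle along the crank's x to fix that coordinate.

```bash
python3 -c "
from p import *
plan([(.5115,-.0755,.085,120,6),(.5115,-.0755,.022,120,5)],55)
"
```

```text
t 12.68 tcp [ 0.5407 -0.1541  0.0951] jaw 116.3 j6 -68.0 F [ 0.7 -0.5 -0.6] open 0.0879
[1.7, -1.5, 13.9, np.float64(-0.6), 55]
[1.7, -1.6, 13.9, np.float64(-0.6), 55]
[1.7, -1.8, 13.9, np.float64(-0.6), 55]
[1.7, -1.9, 13.9, np.float64(-0.6), 55]
[1.6, -2.1, 13.8, np.float64(-0.6), 55]
[1.6, -2.2, 13.8, np.float64(-0.6), 55]
-- (0.5115, -0.0755, 0.085, 120, 6)
[12.6, -0.1, 0.0, np.float64(-0.0), 55]
[12.6, -0.1, 0.0, np.float64(-0.0), 55]
[12.6, -0.1, 0.0, np.float64(-0.0), 55]
[12.6, -0.1, 0.0, np.float64(-0.0), 55]
[12.6, -0.1, 0.0, np.float64(-0.0), 55]
-- (0.5115, -0.0755, 0.022, 120, 5)
```

Emit:
arm_command(commands=[1,-2,14,-0.6,55,1,-2,14,-0.6,55,1,-2,14,-0.6,55,1,-2,14,-0.6,55,1,-2,14,-0.6,55])

```text
clock: 13.3
tool_pos: [0.5133, -0.0831, 0.0874]
orientation: [80.6, 89.4, -159.4]
force: [0.0, 0.0, -0.4]
opening: 0.0489
```

Emit:
arm_command(commands=[0,-2,14,-0.6,55,0,0,0,0,55])

```text
clock: 13.55
tool_pos: [0.5073, -0.0677, 0.0878]
orientation: [80.3, 89.5, -159.0]
force: [0.1, 0.4, 0.3]
opening: 0.0485
```

```bash
python3 -c "
from p import *
plan([(.5115,-.0755,.022,120,5)],55)
"
```

```text
t 13.55 tcp [ 0.5073 -0.0677  0.0878] jaw 120.7 j6 -73.8 F [0.1 0.4 0.3] open 0.0485
[13.2, -0.0, -1.8, np.float64(0.1), 55]
[13.2, -0.1, -1.8, np.float64(0.1), 55]
[13.2, -0.1, -1.8, np.float64(0.1), 55]
[13.2, -0.1, -1.8, np.float64(0.1), 55]
[13.2, -0.1, -1.8, np.float64(0.1), 55]
-- (0.5115, -0.0755, 0.022, 120, 5)
```

Emit:
arm_command(commands=[12,0,-5,0,55,12,0,-4,0,55,12,0,0,0,55,12,0,0,0,55,10,0,0,0,55])

```text
clock: 14.18
tool_pos: [0.5119, -0.0771, 0.0254]
orientation: [80.2, 89.4, -159.1]
force: [-0.6, 0.1, -0.7]
opening: 0.0479
```

Emit:
arm_command(commands=[4,0,0,0,55,0,0,0,0,0,0,0,0,0,0,0,0,0,0,0,0,0,0,0,0])

```text
clock: 14.8
tool_pos: [0.5118, -0.077, 0.0209]
orientation: [80.2, 89.4, -159.1]
force: [-0.0, -0.5, -0.8]
opening: 0.0153
```

Emit:
arm_command(commands=[0,0,0,0,0,0,0,0,0,0,0,0,0,0,0])

```text
clock: 15.18
tool_pos: [0.5119, -0.0771, 0.0211]
orientation: [80.6, 89.4, -158.8]
force: [0.4, -0.4, -0.8]
opening: 0.0154
```

```bash
python3 -c "
from p import *
o,R,y=state(); p=o['tool_pos']; print(R[:,0].round(3),o['orientation'])
plan([(.5115,-.0755,.022,120,5)],55)
"
```

```text
[-0.009 -0.004 -1.   ] [  80.55171142   89.43906581 -158.78437082]
t 15.18 tcp [ 0.5119 -0.0771  0.0211] jaw 120.7 j6 -72.7 F [ 0.4 -0.4 -0.8] open 0.0154
[-0.2, -0.1, 0.3, np.float64(0.1), 55]
[-0.2, -0.1, 0.3, np.float64(0.1), 55]
[-0.2, -0.1, 0.3, np.float64(0.1), 55]
[-0.2, -0.1, 0.3, np.float64(0.1), 55]
[-0.2, -0.1, 0.3, np.float64(0.1), 55]
-- (0.5115, -0.0755, 0.022, 120, 5)
```

```bash
python3 -c "
from p import *
s=snapshot('scene')
a=onz(s,(227.3,208.9),.027);b=onz(s,(252.6,206.2),.055);print(a,b,np.degrees(np.arctan2(*(b-a)[1::-1])),np.linalg.norm((b-a)[:2]))
"
```

```text
[ 0.55569535 -0.14698468  0.027     ] [ 0.51005648 -0.0776342   0.055     ] 123.34852261339978 0.08302045106407861
```

Emit:
arm_command(commands=[0,0,0,0,50,0,0,0,0,55,0,0,0,0,55])

```text
clock: 15.6
tool_pos: [0.5121, -0.077, 0.0213]
orientation: [81.3, 89.5, -158.1]
force: [0.1, -0.8, 1.3]
opening: 0.0398
```

Emit:
arm_command(commands=[-14,0,0,0,55,-14,0,0,0,55,-14,0,0,0,55,-14,0,0,0,70,-6,0,0,0,100])

```text
clock: 16.23
tool_pos: [0.5133, -0.0767, 0.0887]
orientation: [85.3, 89.6, -154.0]
force: [0.0, 0.2, 0.4]
opening: 0.0628
```

```bash
python3 -c "
from p import *
o,R,y=state(); p=o['tool_pos']; print(R[:,0].round(3),o['orientation'])
plan([(.5119+.0425,-.0771-.0736,.085,30)],100)
"
```

```text
[-0.007 -0.003 -1.   ] [  85.27670393   89.56298941 -154.03526332]
t 16.23 tcp [ 0.5133 -0.0767  0.0887] jaw 120.7 j6 -72.7 F [0.  0.2 0.4] open 0.0628
[0.4, 0.2, -8.5, np.float64(-8.9), 100]
[0.4, 1.5, -8.3, np.float64(-8.9), 100]
[0.4, 2.8, -8.0, np.float64(-8.9), 100]
[0.4, 4.0, -7.4, np.float64(-8.9), 100]
[0.4, 5.1, -6.7, np.float64(-8.9), 100]
[0.4, 6.1, -5.9, np.float64(-8.9), 100]
[0.4, 7.0, -4.8, np.float64(-8.9), 100]
[0.4, 7.6, -3.7, np.float64(-8.9), 100]
[0.4, 8.1, -2.5, np.float64(-8.9), 100]
[0.4, 8.4, -1.2, np.float64(-8.9), 100]
-- (0.5544, -0.1507, 0.085, 30)
```

Emit:
arm_command(commands=[0,0,-8,-9,100,0,1,-8,-9,100,0,3,-8,-9,100,0,4,-7,-9,100,0,5,-7,-9,100])

```text
clock: 16.85
tool_pos: [0.5345, -0.1126, 0.0906]
orientation: [37.4, 89.6, -155.5]
force: [0.2, -0.1, -1.0]
opening: 0.0878
```

Emit:
arm_command(commands=[0,6,-6,-9,100,0,7,-5,-9,100,0,8,-4,-9,100,0,8,-3,-9,100,0,8,-1,-9,100])

```text
clock: 17.48
tool_pos: [0.5574, -0.1497, 0.0907]
orientation: [-16.8, 89.5, -163.2]
force: [0.8, 0.7, -0.0]
opening: 0.0874
```

Emit:
arm_command(commands=[0,0,0,0,100])

```text
clock: 17.6
tool_pos: [0.5574, -0.15, 0.0905]
orientation: [-17.7, 89.5, -164.1]
force: [-1.1, 0.2, 0.2]
opening: 0.0878
```

```bash
python3 -c "
from p import *
o,R,y=state(); p=o['tool_pos']; print(R[:,0].round(3),o['orientation'])
plan([(.5563,-.1496,.040,31.5,4)],100)
"
```

```text
[-0.008 -0.002 -1.   ] [ -17.65008738   89.52477476 -164.12534361]
t 17.6 tcp [ 0.5574 -0.15    0.0905] jaw -146.5 j6 29.0 F [-1.1  0.2  0.2] open 0.0878
[12.6, -0.2, 0.1, np.float64(0.5), 100]
[12.6, -0.2, 0.1, np.float64(0.5), 100]
[12.6, -0.2, 0.1, np.float64(0.5), 100]
[12.6, -0.2, 0.1, np.float64(0.5), 100]
-- (0.5563, -0.1496, 0.04, 31.5, 4)
```

Emit:
arm_command(commands=[12,0,0,0.5,100,12,0,0,0.5,100,12,0,0,0.5,100,12,0,0,0.5,100,12,0,0,0,100])

```text
clock: 18.23
tool_pos: [0.556, -0.1493, 0.0264]
orientation: [-18.1, 89.5, -167.1]
force: [1.0, 0.2, -0.4]
opening: 0.0875
```

Emit:
arm_command(commands=[10,0,0,0,100,8,0,0,0,100,0,0,0,0,100])

```text
clock: 18.6
tool_pos: [0.555, -0.1494, 0.0057]
orientation: [-20.1, 89.4, -169.2]
force: [0.7, -0.8, -0.2]
opening: 0.0878
```

```bash
python3 -c "
from p import *
o,R,y=state(); p=o['tool_pos']; print(R[:,0].round(3),o['orientation'])
plan([(.5563,-.1496,.0075,31.5,1)],100)
"
```

```text
[-0.011 -0.002 -1.   ] [ -20.11705757   89.36449077 -169.17763678]
t 18.6 tcp [ 0.555  -0.1494  0.0057] jaw -149.1 j6 26.4 F [ 0.7 -0.8 -0.2] open 0.0878
[-1.8, 0.9, -0.9, np.float64(-0.6), 100]
-- (0.5563, -0.1496, 0.0075, 31.5, 1)
```

Emit:
arm_command(commands=[-2,1,-1,0,100,0,0,0,0,0,0,0,0,0,0,0,0,0,0,0,0,0,0,0,0])

```text
clock: 19.23
tool_pos: [0.5577, -0.1498, 0.0093]
orientation: [-16.5, 89.5, -165.5]
force: [-0.5, 0.4, 0.7]
opening: 0.0527
```

Emit:
arm_command(commands=[0,0,0,0,0,0,0,0,0,0,0,0,0,0,0])

```text
clock: 19.6
tool_pos: [0.5577, -0.1498, 0.0094]
orientation: [-16.2, 89.5, -165.2]
force: [-0.8, -0.6, 0.7]
opening: 0.0418
```

```bash
python3 -c "
from p import *
o,R,y=state(); p=o['tool_pos']; print(R[:,0].round(4),o['orientation'])
v=p-[.5119,-.0771,p[2]]; u=np.array([np.cos(np.radians(y+270)),np.sin(np.radians(y+270))]); print('along',v[:2]@u, u)
plan([(p[0],p[1],.15,y)],0)
"
```

```text
[-0.0081 -0.0021 -1.    ] [ -16.20152876   89.52290026 -165.24743587]
along -0.08585214504545424 [-0.51435909  0.85757491]
t 19.6 tcp [ 0.5577 -0.1498  0.0094] jaw -149.0 j6 26.4 F [-0.8 -0.6  0.7] open 0.0418
[-35.1, -0.1, 0.3, np.float64(-0.0), 0]
[-35.1, -0.1, 0.3, np.float64(-0.0), 0]
[-35.1, -0.1, 0.3, np.float64(-0.0), 0]
[-35.1, -0.1, 0.3, np.float64(-0.0), 0]
-- (np.float64(0.5576594197245297), np.float64(-0.1497646393497131), 0.15, np.float64(-149.04537486799782))
```

The hub is gripped at 41.8 mm. Before moving, I'll refine the shaft position from the initial images with overlays.

```bash
cat > ov.py <<'E'
from m import *
def draw(P,name):
    out=[]
    for n,x0,y0,w,h in(("top",170,168,36,36),("scene",272,226,48,48)):
        k=400/w; f=crop(S[n]["frame"],x0,y0,w,h,400,400)
        a=np.linspace(0,2*np.pi,60)
        for z,r,c in((.069,.017,(0,0,255)),(.099,.007,(0,255,0)),(.015,.017,(255,0,0))):
            q=proj(S[n],np.c_[P[0]+r*np.cos(a),P[1]+r*np.sin(a),0*a+z]); q=((q-[x0,y0]+.5)*k-.5)
            cv2.polylines(f,[np.round(q).astype(np.int32)],True,c,1)
        out+=[f]
    cv2.imwrite(name,np.hstack(out))
if __name__=="__main__": draw((.5495,.153),"pics/ov1.png")
E
python3 ov.py
```

```text
(no output)
```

View pics/ov1.png

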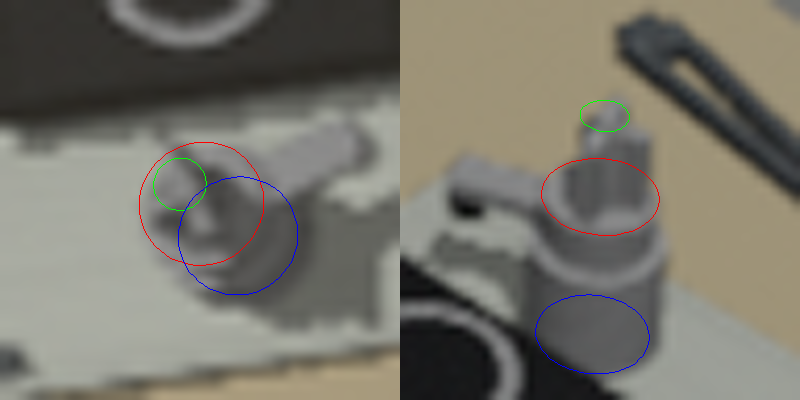

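```bash
python3 - <<'E'
from ov import *
g=S["scene"]["frame"].max(2); print("scene cols 285-309"); 
for r in range(235,258): print(r,' '.join('%3d'%v for v in g[r,285:310]))
g=S["top"]["frame"].max(2); print("top cols 178-205")
for r in range(176,200): print(r,' '.join('%3d'%v for v in g[r,178:206]))
E
```

```text
scene cols 285-309
235 158 158 157 158 157 158 158 157 158 157 157 158 157 158 150 127  84  37  46  63  87 125 129  89  44
236 158 157 158 158 157 158 157 158 158 157 157 158 154 154 157 158 139  93  51  45  61  77 117 120  79
237 158 158 158 157 158 157 157 157 158 158 157 153 143 145 154 158 157 144 110  66  41  59  71 100 106
238 158 158 158 158 157 158 157 158 157 158 156 143 136 133 144 157 158 157 150 119  68  38  55  69  88
239 157 157 158 158 158 157 157 158 157 149 140 137 136 116 133 157 158 158 157 150 127  85  36  48  63
240 158 158 158 158 158 158 158 158 149 117 105 125 127 112 130 152 156 158 158 157 158 138  92  51  45
241 158 157 157 157 158 158 158 158 128  98 116 119 116 118 128 139 147 154 157 158 158 158 143 110  66
242 157 157 158 158 158 158 158 158 127 116 140 125 107 108 113 124 126 143 158 158 157 158 158 150 119
243 158 158 157 157 158 158 157 158 131 117 129 109  95  92  87  95  97 136 157 158 157 157 158 158 150
244 158 158 158 158 158 157 158 152 128 107 105  95  95  93  85  86  94 136 158 157 158 158 157 158 158
245 152 152 155 157 157 155 146 125 100  
[... 3411 characters left out ...]
 168
194 172 172 173 173 172 172 173 172 163 136 103  87  79  74  76  77  80  85  96 101 102 101 100 101 100 101 143 168
195 172 172 172 171 171 171 172 172 171 171 145 115 113 112  98  88  91  97 102 101 101 101 100 100 100 100 141 167
196 172 173 172 171 172 172 172 172 173 172 172 172 172 171 148 124 112 100 100 101 113 110 111 121 110  98 138 162
197 172 172 173 173 173 173 172 172 171 170 170 170 170 169 168 168 144 121 121 120 146 142 146 163 144 123 147 163
198 171 172 171 171 171 171 171 170 169 168 167 166 166 165 165 164 165 166 167 165 164 163 161 156 155 155 152 149
199 170 170 169 168 168 167 167 166 166 166 167 167 167 165 164 161 158 157 157 155 151 148 140 122 105  97 106 116
```

The views disagree by 2–3 mm on the shaft, too coarse for a 1 mm fit. The crank is lying at a known place, so I'll release it, probe the shaft with the jaws on two axes and come back.

Emit:
arm_command(commands=[0,0,0,0,75,0,0,0,0,75,0,0,0,0,75])

```text
clock: 20.18
tool_pos: [0.5576, -0.1497, 0.0093]
orientation: [-16.8, 89.5, -165.8]
force: [-0.1, -0.3, -0.3]
opening: 0.0636
```

Emit:
arm_command(commands=[-14,0,0,0,75,-20,0,0,0,75,-25,0,0,0,75,-25,0,0,0,75,-20,0,0,0,75])

```text
clock: 20.8
tool_pos: [0.5579, -0.1497, 0.1188]
orientation: [-15.9, 89.4, -165.0]
force: [0.4, -1.0, -0.5]
opening: 0.0657
```

```bash
python3 -c "
from p import *
o,R,y=state(); print(R[:,0].round(4))
plan([(.549,.152,.125,9,11)],75)
"
```

```text
[-0.0095 -0.0026 -1.    ]
t 20.8 tcp [ 0.5579 -0.1497  0.1188] jaw -149.0 j6 26.4 F [ 0.4 -1.  -0.5] open 0.0657
[-0.6, -23.9, -13.4, np.float64(2.0), 75]
[-0.6, -24.4, -12.6, np.float64(2.0), 75]
[-0.6, -24.8, -11.7, np.float64(2.0), 75]
[-0.6, -25.2, -10.8, np.float64(2.0), 75]
[-0.6, -25.6, -10.0, np.float64(2.0), 75]
[-0.6, -25.9, -9.1, np.float64(2.0), 75]
[-0.6, -26.2, -8.2, np.float64(2.0), 75]
[-0.6, -26.5, -7.2, np.float64(2.0), 75]
[-0.5, -26.7, -6.3, np.float64(2.0), 75]
[-0.5, -26.9, -5.4, np.float64(2.0), 75]
[-0.5, -27.1, -4.4, np.float64(2.0), 75]
-- (0.549, 0.152, 0.125, 9, 11)
```

Emit:
arm_command(commands=[-1,-24,-13,2,75,-1,-24,-13,2,75,-1,-25,-12,2,75,-1,-25,-11,2,75,-1,-26,-10,2,75])

```text
clock: 21.42
tool_pos: [0.5567, -0.0101, 0.132]
orientation: [82.9, 89.9, -76.6]
force: [0.5, -1.0, 0.3]
opening: 0.0659
```

Emit:
arm_command(commands=[-1,-26,-9,2,75,-1,-26,-8,2,75,-1,-27,-7,2,75,0,-27,-6,2,75,0,-27,-5,2,75])

```text
clock: 22.05
tool_pos: [0.5532, 0.1325, 0.1413]
orientation: [175.7, 89.6, 5.8]
force: [0.4, 1.3, -0.7]
opening: 0.0658
```

Emit:
arm_command(commands=[0,-15,-2,2,75,0,0,0,0,75])

```text
clock: 22.3
tool_pos: [0.5526, 0.1499, 0.1435]
orientation: [-176.5, 89.5, 11.7]
force: [-0.5, -0.2, 0.5]
opening: 0.0659
```

```bash
python3 -c "
from p import *
o,R,y=state(); print(R[:,0].round(4))
plan([(.549,.152,.077,9,4)],75)
"
```

```text
[ 0.0083  0.0017 -1.    ]
t 22.3 tcp [0.5526 0.1499 0.1435] jaw -171.7 j6 -26.7 F [-0.5 -0.2  0.5] open 0.0659
[16.6, -0.6, 1.0, np.float64(-0.2), 75]
[16.6, -0.6, 1.0, np.float64(-0.2), 75]
[16.6, -0.6, 1.0, np.float64(-0.2), 75]
[16.6, -0.6, 1.0, np.float64(-0.2), 75]
-- (0.549, 0.152, 0.077, 9, 4)
```

Emit:
arm_command(commands=[14,-1,1,0,75,14,-1,1,0,75,14,0,1,0,75,14,0,0,0,75,10,0,0,0,40])

```text
clock: 22.92
tool_pos: [0.5492, 0.1496, 0.0734]
orientation: [-176.2, 89.5, 12.0]
force: [-0.6, 0.8, -0.1]
opening: 0.0599
```

Emit:
arm_command(commands=[0,0,0,0,40,0,0,0,0,0,0,0,0,0,0])

```text
clock: 23.3
tool_pos: [0.5493, 0.1494, 0.0727]
orientation: [178.5, 89.6, 6.7]
force: [3.0, 0.3, -1.5]
opening: 0.0315
```

```bash
python3 -c "
from p import *
o,R,y=state(); print(R[:,0].round(4),o['moment'])
plan([(.549,.152,.077,9,1)],75)
"
```

```text
[ 7.1e-03  8.0e-04 -1.0e+00] [ 0.00622387 -1.36422206  0.00318142]
t 23.3 tcp [0.5493 0.1494 0.0727] jaw -171.8 j6 -27.0 F [ 3.   0.3 -1.5] open 0.0315
[-4.3, -2.7, -0.1, np.float64(-0.8), 75]
-- (0.549, 0.152, 0.077, 9, 1)
```

Emit:
arm_command(commands=[0,0,0,0,0,0,0,0,0,0,0,0,0,0,0,0,0,0,0,0])

```text
clock: 23.8
tool_pos: [0.5511, 0.1498, 0.073]
orientation: [-175.1, 89.4, 13.1]
force: [2.3, 0.3, -4.7]
opening: 0.0263
```

```bash
python3 -c "
from p import *
o,R,y=state(); print(R[:,0].round(4),o['moment'],o['tau'].round(1))
plan([(.549,.152,.077,9,1)],75)
s=snapshot('scene'); cv2.imwrite('pics/scene8.png',s['frame'])
cv2.imwrite('pics/c7.png',crop(s['frame'],250,190,96,72,800,600))
"
```

```text
[ 0.0103  0.0024 -0.9999] [-0.23579347 -0.43900207 -0.20762736] [  0.6 -51.9  23.3   5.6  -0.4   0.2]
t 23.8 tcp [0.5511 0.1498 0.073 ] jaw -171.8 j6 -27.0 F [ 2.3  0.3 -4.7] open 0.0263
[-4.0, -2.5, 1.7, np.float64(-0.8), 75]
-- (0.549, 0.152, 0.077, 9, 1)
```

View pics/c7.png

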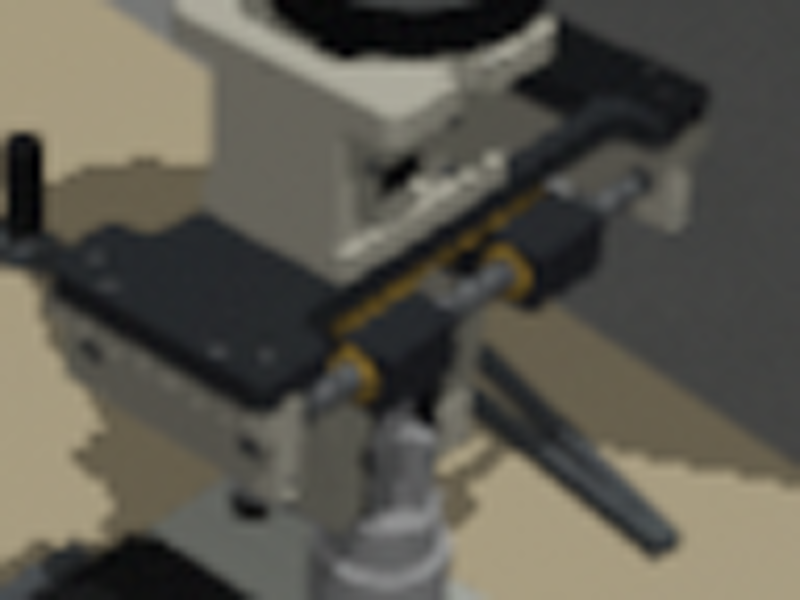

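The jaws straddle the shaft, which sits at (408,450) in the crop, a few mm towards +y of the pad centre. Next I open, turn 90° in place and probe the other axis.

Emit:
arm_command(commands=[-3,0,0,0,75,0,0,0,0,75,-3,0,0,0,75,0,-1,0,-10,75,0,-1,0,-10,75])

```text
clock: 24.48
tool_pos: [0.551, 0.1522, 0.0814]
orientation: [165.9, 89.3, 14.7]
force: [0.3, -0.7, -0.0]
opening: 0.0648
```

Emit:
arm_command(commands=[0,0,0,-10,75,0,0,0,-10,75,0,0,0,-10,75,0,0,0,-10,75,0,0,0,-10,75])

```text
clock: 25.1
tool_pos: [0.5515, 0.1528, 0.084]
orientation: [116.2, 89.1, 16.7]
force: [-0.6, -0.1, 0.7]
opening: 0.0653
```

Emit:
arm_command(commands=[0,0,0,-10,75,0,0,0,-10,75,0,0,0,0,50])

```text
clock: 25.48
tool_pos: [0.5518, 0.1531, 0.0854]
orientation: [96.4, 89.1, 17.6]
force: [0.5, 0.3, -0.7]
opening: 0.06
```

```bash
python3 -c "
from p import *
o,R,y=state(); print(R[:,0].round(4),o['moment'],o['tau'].round(1))
plan([(.5511,.1548,.076,98.5,1)],50)
"
```

```text
[ 0.0157  0.005  -0.9999] [-0.077655    0.17893184 -0.04048897] [  0.  -48.8  23.4   5.5   0.1   1.4]
t 25.48 tcp [0.5518 0.1531 0.0854] jaw -78.8 j6 65.7 F [ 0.5  0.3 -0.7] open 0.06
[9.4, -0.5, -1.8, np.float64(2.7), 50]
-- (0.5511, 0.1548, 0.076, 98.5, 1)
```

Emit:
arm_command(commands=[9,0,0,2.7,0,0,0,0,0,0,0,0,0,0,0,0,0,0,0,0,0,0,0,0,0])

```text
clock: 26.1
tool_pos: [0.5518, 0.1572, 0.0775]
orientation: [114.8, 88.8, 32.7]
force: [1.1, -1.0, -4.5]
opening: 0.0195
```

Emit:
arm_command(commands=[0,0,0,0,0,0,0,0,0,0])

```text
clock: 26.35
tool_pos: [0.5518, 0.1571, 0.0774]
orientation: [114.1, 88.8, 32.0]
force: [0.4, 1.1, -3.4]
opening: 0.0195
```

```bash
python3 -c "
from p import *
o,R,y=state(); print(R[:,0].round(4),o['moment'],o['tau'].round(1))
plan([(.5511,.1548,.076,98.5,1)],50)
"
```

```text
[ 0.0176  0.011  -0.9998] [ 0.21297255  0.08943542 -0.00346973] [ -0.6 -50.5  23.4   5.8  -0.1  -0. ]
t 26.35 tcp [0.5518 0.1571 0.0774] jaw -82.1 j6 62.3 F [ 0.4  1.1 -3.4] open 0.0195
[1.4, -1.1, 2.2, np.float64(-0.6), 50]
-- (0.5511, 0.1548, 0.076, 98.5, 1)
```

The shaft axis comes out at about (0.5506, 0.1534), within 1 mm of the vision estimate. Going back for the crank.

Emit:
arm_command(commands=[0,0,0,0,75,0,0,0,0,75,-20,0,0,0,75,-25,0,0,0,75])

```text
clock: 26.85
tool_pos: [0.5502, 0.1552, 0.1221]
orientation: [111.8, 89.0, 29.6]
force: [1.4, 0.2, 0.4]
opening: 0.0542
```

```bash
python3 -c "
from p import *
d1=np.radians(8.2);d2=np.radians(97.9);M=np.array([[np.cos(d1),np.sin(d1)],[np.cos(d2),np.sin(d2)]])
print(np.linalg.solve(M,[M[0]@[.5511,.1498],M[1]@[.5518,.1571]-.0035]))
o,R,y=state(); print(R[:,0].round(4))
plan([(.5572,-.1490,.11,31,10)],75)
"
```

```text
[0.55058161 0.1533974 ]
[ 0.0145  0.0083 -0.9999]
t 26.85 tcp [0.5502 0.1552 0.1221] jaw -82.2 j6 62.3 F [1.4 0.2 0.4] open 0.0542
[1.0, -3.5, 30.2, np.float64(6.7), 75]
[1.0, 0.1, 30.4, np.float64(6.7), 75]
[1.1, 3.6, 30.2, np.float64(6.7), 75]
[1.1, 7.1, 29.6, np.float64(6.7), 75]
[1.2, 10.5, 28.6, np.float64(6.7), 75]
[1.3, 13.8, 27.1, np.float64(6.7), 75]
[1.3, 16.8, 25.4, np.float64(6.7), 75]
[1.4, 19.6, 23.2, np.float64(6.7), 75]
[1.4, 22.2, 20.8, np.float64(6.7), 75]
[1.5, 24.5, 18.0, np.float64(6.7), 75]
-- (0.5572, -0.149, 0.11, 31, 10)
```

Emit:
arm_command(commands=[1,-3,30,6.7,75,1,0,30,6.7,75,1,4,30,6.7,75,1,7,30,6.7,75,1,10,29,6.7,75])

```text
clock: 27.48
tool_pos: [0.5552, 0.001, 0.1197]
orientation: [142.6, 88.6, 26.0]
force: [0.7, -0.1, -0.8]
opening: 0.0654
```

Emit:
arm_command(commands=[1,14,27,6.7,75,1,17,25,6.7,75,1,20,23,6.7,75,1,22,21,6.7,75,1,24,18,6.7,75])

```text
clock: 28.1
tool_pos: [0.5554, -0.1567, 0.1146]
orientation: [173.4, 88.5, 22.2]
force: [0.1, -0.6, -0.7]
opening: 0.0658
```

```bash
python3 -c "
from p import *
o,R,y=state(); print(R[:,0].round(4))
plan([(.5572,-.1490,.085,31,2),(.5572,-.1490,.009,31,6)],75)
"
```

```text
[ 0.0237  0.0097 -0.9997]
t 28.1 tcp [ 0.5554 -0.1567  0.1146] jaw -151.2 j6 25.9 F [ 0.1 -0.6 -0.7] open 0.0658
[14.8, -3.0, -2.2, np.float64(-1.1), 75]
[14.9, -2.9, -2.3, np.float64(-1.1), 75]
-- (0.5572, -0.149, 0.085, 31, 2)
[12.7, -0.0, 0.3, np.float64(-0.0), 75]
[12.7, -0.0, 0.3, np.float64(-0.0), 75]
[12.7, -0.0, 0.3, np.float64(-0.0), 75]
[12.7, -0.0, 0.3, np.float64(-0.0), 75]
[12.7, -0.0, 0.3, np.float64(-0.0), 75]
[12.7, -0.0, 0.3, np.float64(-0.0), 75]
-- (0.5572, -0.149, 0.009, 31, 6)
```

Emit:
arm_command(commands=[15,-3,-2,-1,75,15,-3,-2,-1,75,13,0,0,0,75,13,0,0,0,75,13,0,0,0,75])

```text
clock: 28.72
tool_pos: [0.558, -0.1491, 0.0425]
orientation: [169.7, 88.5, 20.6]
force: [-0.0, -0.8, 0.5]
opening: 0.0657
```

Emit:
arm_command(commands=[13,0,0,0,75,10,0,0,0,75,8,0,0,0,75,0,0,0,0,75])

```text
clock: 29.22
tool_pos: [0.5582, -0.1484, 0.0079]
orientation: [171.3, 88.6, 22.2]
force: [-0.1, -1.0, 0.2]
opening: 0.0656
```

```bash
python3 -c "
from p import *
o,R,y=state(); print(R[:,0].round(4))
plan([(.5572,-.1490,.009,31,1)],75)
"
```

```text
[ 0.0225  0.0092 -0.9997]
t 29.23 tcp [ 0.5582 -0.1484  0.0079] jaw -149.1 j6 27.3 F [-0.1 -1.   0.2] open 0.0656
[-1.1, -0.0, 1.1, np.float64(-0.1), 75]
-- (0.5572, -0.149, 0.009, 31, 1)
```

Emit:
arm_command(commands=[-1,0,1,0,0,0,0,0,0,0,0,0,0,0,0,0,0,0,0,0,0,0,0,0,0])

```text
clock: 29.85
tool_pos: [0.5578, -0.1491, 0.0101]
orientation: [169.9, 88.5, 20.8]
force: [-0.2, 0.3, -3.0]
opening: 0.0415
```

```bash
python3 -c "
from p import *
o,R,y=state(); print(R[:,0].round(4))
plan([(.5572,-.1490,.009,31,1)],0)
"
```

```text
[ 0.0245  0.0093 -0.9997]
t 29.85 tcp [ 0.5578 -0.1491  0.0101] jaw -149.1 j6 27.3 F [-0.2  0.3 -3. ] open 0.0415
[1.1, -0.4, 0.5, np.float64(-0.1), 0]
-- (0.5572, -0.149, 0.009, 31, 1)
```

Emit:
arm_command(commands=[-10,0,0,0,0,-40,0,0,0,0,-55,0,0,0,0,-40,0,0,0,0])

```text
clock: 30.35
tool_pos: [0.5513, -0.1505, 0.1568]
orientation: [179.4, 89.0, 30.3]
force: [0.2, 1.1, -2.6]
opening: 0.0418
```

```bash
python3 -c "
from p import *
o,R,y=state(); print(R[:,0].round(4))
plan([(.551,.153,.145,8.6,9)],0)
"
```

```text
[ 0.0156  0.0091 -0.9998]
t 30.35 tcp [ 0.5513 -0.1505  0.1568] jaw -149.1 j6 27.2 F [ 0.2  1.1 -2.6] open 0.0418
[1.6, -29.0, -17.3, np.float64(2.5), 0]
[1.6, -29.7, -16.0, np.float64(2.5), 0]
[1.6, -30.3, -14.7, np.float64(2.5), 0]
[1.5, -31.0, -13.4, np.float64(2.5), 0]
[1.5, -31.5, -12.0, np.float64(2.5), 0]
[1.5, -32.0, -10.6, np.float64(2.5), 0]
[1.5, -32.4, -9.3, np.float64(2.5), 0]
[1.4, -32.8, -7.8, np.float64(2.5), 0]
[1.4, -33.1, -6.4, np.float64(2.5), 0]
-- (0.551, 0.153, 0.145, 8.6, 9)
```

Emit:
arm_command(commands=[1,-29,-17,2.5,0,1,-30,-16,2.5,0,1,-30,-15,2.5,0,1,-31,-13,2.5,0,1,-31,-12,2.5,0])

```text
clock: 30.98
tool_pos: [0.553, 0.02, 0.1617]
orientation: [-176.4, 88.4, 21.4]
force: [1.0, -0.1, -2.7]
opening: 0.0417
```

Emit:
arm_command(commands=[1,-32,-11,2.5,0,1,-32,-9,2.5,0,1,-33,-8,2.5,0,1,-24,-5,2.5,0,0,0,0,0,0])

```text
clock: 31.6
tool_pos: [0.5539, 0.1515, 0.162]
orientation: [-165.0, 88.3, 22.6]
force: [0.2, 0.1, -1.8]
opening: 0.0417
```

```bash
cat > ins.py <<'E'
from p import *
A=np.array([.5506,.1534]); off=.0004
o,R,y=state(); u=-R[:,1]; print("tilt",R[:,0].round(4),"u",u.round(3),"M",o["moment"].round(2))
import sys
t=A-off*u[:2]; plan([(t[0],t[1],float(sys.argv[1]),8.6,int(sys.argv[2]))],0)
E
python3 ins.py .115 2
```

```text
tilt [ 0.0274  0.0114 -0.9996] u [-0.132  0.991  0.008] M [-0.12  0.29 -0.  ]
t 31.6 tcp [0.5539 0.1515 0.162 ] jaw -172.4 j6 -27.7 F [ 0.2  0.1 -1.8] open 0.0417
[23.5, -0.8, 2.2, np.float64(-0.5), 0]
[23.5, -0.8, 2.2, np.float64(-0.5), 0]
-- (np.float64(0.5506528140619673), np.float64(0.15300351400457013), 0.115, 8.6, 2)
```

Emit:
arm_command(commands=[12,-1,2,-0.5,0,12,-1,2,-0.5,0,12,0,0,0,0,8,0,0,0,0,0,0,0,0,0])

```text
clock: 32.22
tool_pos: [0.5494, 0.1508, 0.1143]
orientation: [-166.6, 88.4, 21.9]
force: [0.6, 0.1, -2.5]
opening: 0.0419
```

```bash
python3 ins.py .108 1; python3 -c "
from h import *
s=snapshot('scene'); cv2.imwrite('pics/scene9.png',s['frame'])
cv2.imwrite('pics/c8.png',crop(s['frame'],250,190,96,72,800,600))"
```

```text
tilt [ 0.0252  0.0102 -0.9996] u [-0.149  0.989  0.006] M [-0.13  0.17  0.01]
t 32.23 tcp [0.5494 0.1508 0.1143] jaw -171.4 j6 -27.0 F [ 0.6  0.1 -2.5] open 0.0419
[6.3, -1.9, -1.4, np.float64(-0.0), 0]
-- (np.float64(0.5506597881615594), np.float64(0.15300450151913053), 0.108, 8.6, 1)
```

View pics/c8.png

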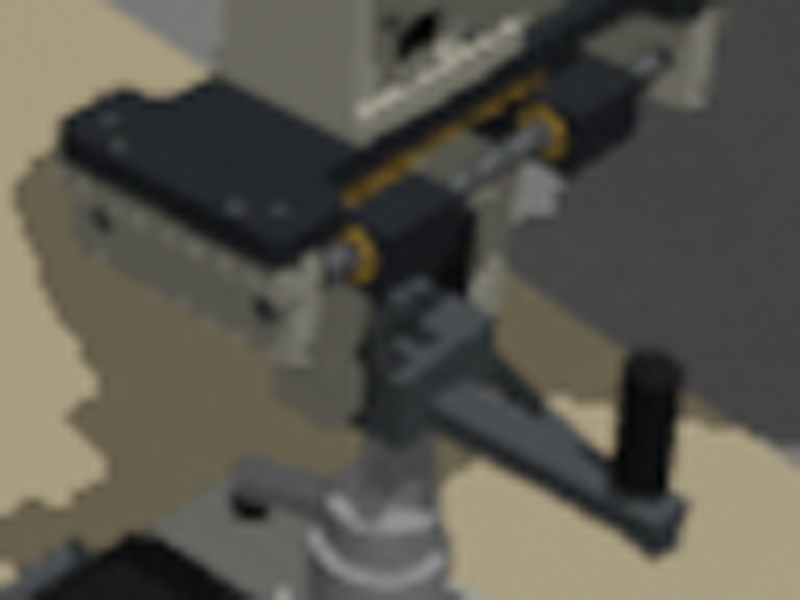

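The crank hovers just over the shaft with its arm pointing the right way. A small lateral correction, then a slow descent with force checks.

Emit:
arm_command(commands=[1,-2,-1.4,0,0,0,0,0,0,0])

```text
clock: 32.52
tool_pos: [0.5514, 0.1535, 0.1143]
orientation: [-166.4, 88.3, 22.2]
force: [-0.7, 0.2, -2.6]
opening: 0.0419
```

```bash
python3 ins.py .100 2
```

```text
tilt [ 0.027   0.011  -0.9996] u [-0.15   0.989  0.007] M [ 0.    0.23 -0.02]
t 32.52 tcp [0.5514 0.1535 0.1143] jaw -171.4 j6 -27.1 F [-0.7  0.2 -2.6] open 0.0419
[7.2, 0.3, 0.6, np.float64(-0.0), 0]
[7.2, 0.3, 0.6, np.float64(-0.0), 0]
-- (np.float64(0.5506598387215567), np.float64(0.1530045106043331), 0.1, 8.6, 2)
```

Emit:
arm_command(commands=[5,0.4,0.8,0,0,4,0.3,0.4,0,0,4,0.1,0.2,0,0])

```text
clock: 32.9
tool_pos: [0.5513, 0.1529, 0.1027]
orientation: [-167.2, 88.2, 21.5]
force: [-12.7, -0.3, 32.8]
opening: 0.0418
```

```bash
python3 ins.py .092 2
```

```text
tilt [ 0.0292  0.0115 -0.9995] u [-0.151  0.989  0.007] M [-0.14  4.98  0.11]
t 32.9 tcp [0.5513 0.1529 0.1027] jaw -171.4 j6 -27.1 F [-12.7  -0.3  32.8] open 0.0418
[5.3, -0.0, 0.5, np.float64(0.0), 0]
[5.3, -0.0, 0.5, np.float64(0.0), 0]
-- (np.float64(0.5506602161656567), np.float64(0.15300456828047937), 0.092, 8.6, 2)
```

Emit:
arm_command(commands=[-1,0,1,0,0,0,0,0,0,0])

```text
clock: 33.15
tool_pos: [0.5503, 0.1529, 0.1039]
orientation: [-167.1, 88.2, 21.6]
force: [-0.1, 0.2, -2.5]
opening: 0.0416
```

```bash
python3 ins.py .092 2
```

```text
tilt [ 0.0298  0.0118 -0.9995] u [-0.151  0.989  0.007] M [-0.07  0.19 -0.01]
t 33.15 tcp [0.5503 0.1529 0.1039] jaw -171.3 j6 -27.2 F [-0.1  0.2 -2.5] open 0.0416
[6.0, 0.0, 0.0, np.float64(0.0), 0]
[6.0, 0.0, 0.0, np.float64(0.0), 0]
-- (np.float64(0.5506603216644788), np.float64(0.153004584959503), 0.092, 8.6, 2)
```

Force is free. Descending further in small rows, corrected for tilt.

Emit:
arm_command(commands=[3,0,0.2,0,0,3,0,0.1,0,0])

```text
clock: 33.4
tool_pos: [0.5509, 0.1528, 0.1024]
orientation: [-169.7, 88.1, 19.1]
force: [-17.0, -0.1, 35.8]
opening: 0.0421
```

```bash
python3 ins.py .092 2
```

```text
tilt [ 0.0321  0.0111 -0.9994] u [-0.153  0.988  0.006] M [-0.16  6.35  0.1 ]
t 33.4 tcp [0.5509 0.1528 0.1024] jaw -171.2 j6 -27.2 F [-17.   -0.1  35.8] open 0.0421
[5.2, -0.1, 0.3, np.float64(0.1), 0]
[5.2, -0.1, 0.3, np.float64(0.1), 0]
-- (np.float64(0.5506611868662443), np.float64(0.15300471490156123), 0.092, 8.6, 2)
```

Emit:
arm_command(commands=[-1,0,1.2,0,0,3,0,0.5,0,0])

```text
clock: 33.65
tool_pos: [0.5501, 0.1529, 0.1026]
orientation: [-170.1, 87.9, 18.7]
force: [-9.4, -1.8, 28.9]
opening: 0.042
```

```bash
python3 ins.py .092 2
```

```text
tilt [ 0.0348  0.0118 -0.9993] u [-0.154  0.988  0.006] M [-0.46  3.75  0.08]
t 33.65 tcp [0.5501 0.1529 0.1026] jaw -171.1 j6 -27.3 F [-9.4 -1.8 28.9] open 0.042
[5.3, 0.0, -0.1, np.float64(0.1), 0]
[5.3, 0.0, -0.1, np.float64(0.1), 0]
-- (np.float64(0.5506616337038841), np.float64(0.15300478495385825), 0.092, 8.6, 2)
```

Emit:
arm_command(commands=[-2,0,1.2,0,0,3.5,0,0.2,0,0])

```text
clock: 33.9
tool_pos: [0.5494, 0.1528, 0.1023]
orientation: [-171.0, 87.8, 17.9]
force: [-14.5, 0.0, 37.1]
opening: 0.0418
```

```bash
python3 ins.py .092 2
```

```text
tilt [ 0.0364  0.0118 -0.9993] u [-0.155  0.988  0.006] M [-0.16  5.14  0.05]
t 33.9 tcp [0.5494 0.1528 0.1023] jaw -171.1 j6 -27.3 F [-14.5   0.   37.1] open 0.0418
[5.2, 0.0, -0.5, np.float64(0.1), 0]
[5.2, 0.0, -0.5, np.float64(0.1), 0]
-- (np.float64(0.5506619652177384), np.float64(0.15300483605439738), 0.092, 8.6, 2)
```

Contact is at the height of the wing tops. I'll feel sideways to see whether the core is inside the bore.

Emit:
arm_command(commands=[-1.2,0,-0.9,0,0,0,0,0,0,0])

```text
clock: 34.15
tool_pos: [0.5503, 0.1529, 0.1033]
orientation: [-171.1, 87.8, 17.8]
force: [1.8, -0.2, 2.6]
opening: 0.0421
```

Emit:
arm_command(commands=[0,-2,0,0,0])

```text
clock: 34.28
tool_pos: [0.5503, 0.1539, 0.1034]
orientation: [-173.6, 87.8, 15.3]
force: [0.1, -7.4, 6.7]
opening: 0.0418
```

Emit:
arm_command(commands=[0,3.5,0,0,0])

```text
clock: 34.4
tool_pos: [0.5512, 0.1512, 0.1033]
orientation: [-172.4, 87.8, 16.6]
force: [-3.6, 5.5, 3.1]
opening: 0.0418
```

```bash
python3 ins.py .092 2
```

```text
tilt [ 0.0371  0.0111 -0.9992] u [-0.155  0.988  0.005] M [1.91 0.98 0.13]
t 34.4 tcp [0.5512 0.1512 0.1033] jaw -171.1 j6 -27.1 F [-3.6  5.5  3.1] open 0.0418
[5.7, -0.9, 0.3, np.float64(0.2), 0]
[5.7, -0.9, 0.3, np.float64(0.2), 0]
-- (np.float64(0.5506621988497645), np.float64(0.15300487084322603), 0.092, 8.6, 2)
```

The core is in the bore (sideways stops both ways, middle at about (0.5504, 0.1526)). I'll centre it and try small turns under light pressure.

Emit:
arm_command(commands=[0,-1.4,0.8,0,0,1,0,0,-3,0])

```text
clock: 34.65
tool_pos: [0.5506, 0.1522, 0.1026]
orientation: [-176.3, 87.8, 15.7]
force: [-3.5, 0.4, 10.8]
opening: 0.0418
```

Emit:
arm_command(commands=[1,0,0,-3,0])

```text
clock: 34.78
tool_pos: [0.5509, 0.1524, 0.1022]
orientation: [-179.4, 87.7, 15.7]
force: [-1.8, -0.4, 6.5]
opening: 0.0421
```

```bash
python3 ins.py .092 2
```

```text
tilt [ 0.0385  0.0108 -0.9992] u [-0.26   0.965  0.   ] M [-0.03  0.68  0.01]
t 34.77 tcp [0.5509 0.1524 0.1022] jaw -164.9 j6 -21.2 F [-1.8 -0.4  6.5] open 0.0421
[5.1, -0.3, 0.2, np.float64(3.2), 0]
[5.1, -0.3, 0.2, np.float64(3.2), 0]
-- (np.float64(0.5507041900227436), np.float64(0.15301380780088972), 0.092, 8.6, 2)
```

Emit:
arm_command(commands=[2,0,0.1,0,0])

```text
clock: 34.9
tool_pos: [0.5511, 0.1524, 0.1014]
orientation: [179.9, 87.7, 15.1]
force: [-8.1, -1.6, 23.5]
opening: 0.0418
```

Emit:
arm_command(commands=[0.5,0,0.1,-3,0])

```text
clock: 35.02
tool_pos: [0.5511, 0.1527, 0.1016]
orientation: [177.3, 87.6, 15.5]
force: [-1.8, 1.9, 3.3]
opening: 0.042
```

```bash
python3 ins.py .092 2
```

```text
tilt [ 0.0399  0.0111 -0.9991] u [-0.313  0.95  -0.002] M [0.38 0.84 0.06]
t 35.02 tcp [0.5511 0.1527 0.1016] jaw -161.7 j6 -18.1 F [-1.8  1.9  3.3] open 0.042
[4.8, -0.2, 0.3, np.float64(4.8), 0]
[4.8, -0.2, 0.3, np.float64(4.8), 0]
-- (np.float64(0.5507252664437035), np.float64(0.15302012147136396), 0.092, 8.6, 2)
```

Emit:
arm_command(commands=[2,0,0.1,-2,0])

```text
clock: 35.15
tool_pos: [0.551, 0.1529, 0.1003]
orientation: [175.4, 87.6, 15.8]
force: [-4.6, -1.2, 11.9]
opening: 0.0421
```

Emit:
arm_command(commands=[1.5,0,0.1,-3,0])

```text
clock: 35.28
tool_pos: [0.5506, 0.153, 0.0985]
orientation: [172.7, 87.6, 16.2]
force: [0.1, 0.1, -3.5]
opening: 0.0415
```

```bash
python3 ins.py .092 2
```

```text
tilt [ 0.0398  0.0115 -0.9991] u [-0.397  0.918 -0.005] M [-0.12  0.24  0.03]
t 35.27 tcp [0.5506 0.153  0.0985] jaw -156.6 j6 -13.0 F [ 0.1  0.1 -3.5] open 0.0415
[3.3, 0.0, 0.0, np.float64(7.4), 0]
[3.3, -0.0, 0.0, np.float64(7.4), 0]
-- (np.float64(0.5507589787222006), np.float64(0.15303295590569949), 0.092, 8.6, 2)
```

It dropped in: the shaft stands about 14° further round than I assumed. Continuing down.

Emit:
arm_command(commands=[4,0,0.2,0,0,4,0,0.2,0,0])

```text
clock: 35.52
tool_pos: [0.55, 0.1528, 0.0892]
orientation: [172.7, 87.7, 16.0]
force: [1.6, 0.2, -0.9]
opening: 0.0423
```

```bash
python3 ins.py .092 2
```

```text
tilt [ 0.0388  0.0111 -0.9992] u [-0.396  0.918 -0.005] M [-0.21 -0.38  0.  ]
t 35.52 tcp [0.55   0.1528 0.0892] jaw -156.7 j6 -13.1 F [ 1.6  0.2 -0.9] open 0.0423
[-1.4, 0.1, -0.4, np.float64(7.4), 0]
[-1.4, 0.0, -0.4, np.float64(7.4), 0]
-- (np.float64(0.5507583629412253), np.float64(0.15303268951541654), 0.092, 8.6, 2)
```

Emit:
arm_command(commands=[4,0,0.1,0,0,4,0,0.1,0,0])

```text
clock: 35.78
tool_pos: [0.5502, 0.1528, 0.0801]
orientation: [172.5, 87.7, 15.8]
force: [1.8, 0.6, -0.8]
opening: 0.0417
```

Emit:
arm_command(commands=[4,0,0.1,0,0])

```text
clock: 35.9
tool_pos: [0.5504, 0.1528, 0.0759]
orientation: [172.3, 87.7, 15.6]
force: [-5.6, -1.7, 25.8]
opening: 0.0421
```

```bash
python3 ins.py .076 2
```

```text
tilt [ 0.0384  0.0107 -0.9992] u [-0.395  0.919 -0.005] M [-0.43  2.09  0.06]
t 35.9 tcp [0.5504 0.1528 0.0759] jaw -156.7 j6 -13.2 F [-5.6 -1.7 25.8] open 0.0421
[-0.0, -0.0, -0.2, np.float64(7.3), 0]
[-0.0, -0.1, -0.2, np.float64(7.3), 0]
-- (np.float64(0.5507579012342686), np.float64(0.15303249128606677), 0.076, 8.6, 2)
```

Home: 26 N at z = 0.0759, against 0.076 expected. I'll let go of the hub and slide out along the arm to the handle with the jaws straddling it.

Emit:
arm_command(commands=[0,0,0,0,75,0,0,0,0,75,0,0,0,0,75])

```text
clock: 36.28
tool_pos: [0.55, 0.1528, 0.0756]
orientation: [172.5, 87.7, 15.7]
force: [-0.5, 0.6, -0.8]
opening: 0.0636
```

Emit:
arm_command(commands=[-4,-8,0,0,75,-4,-12,0,0,75,-4,-15,0,0,75,0,-15,0,0,75,0,-15,0,0,60])

```text
clock: 36.9
tool_pos: [0.5224, 0.2164, 0.0885]
orientation: [173.2, 87.7, 16.4]
force: [0.2, 0.2, 0.4]
opening: 0.0606
```

```bash
cat > sw.py <<'E'
from p import *
o,R,y=state(); A=np.array([.5505,.1531]); v=o["tool_pos"][:2]-A
print("tilt",R[:,0].round(4),"tcp rel axis: r",np.linalg.norm(v).round(4),"ang",np.degrees(np.arctan2(v[1],v[0])).round(1),"M",o["moment"].round(2))
E
python3 sw.py; python3 -c "
from p import *
plan([(.5505-.0336,.1531+.0780,.088,23.3,2)],50)
s=snapshot('scene'); cv2.imwrite('pics/scene10.png',s['frame'])"
```

```text
tilt [ 0.0386  0.0114 -0.9992] tcp rel axis: r 0.0693 ang 114.0 M [-0.02  0.29 -0.05]
t 36.9 tcp [0.5224 0.2164 0.0885] jaw -156.8 j6 -20.9 F [0.2 0.2 0.4] open 0.0606
[0.2, -7.8, -0.4, np.float64(-0.1), 50]
[0.2, -7.8, -0.4, np.float64(-0.1), 50]
-- (0.5169, 0.23110000000000003, 0.088, 23.3, 2)
```

Emit:
arm_command(commands=[0,-8,0,0,45,0,-7,0,0,30,0,0,0,0,0,0,0,0,0,0,0,0,0,0,0])

```text
clock: 37.58
tool_pos: [0.5151, 0.2331, 0.0881]
orientation: [173.5, 87.7, 16.8]
force: [-1.4, 2.6, 1.8]
opening: 0.0153
```

Emit:
arm_command(commands=[0,0,0,0,0,0,0,0,0,0])

```text
clock: 37.83
tool_pos: [0.5151, 0.2331, 0.0882]
orientation: [174.3, 87.7, 17.5]
force: [-2.3, 1.8, 0.8]
opening: 0.0152
```

```bash
python3 sw.py
```

```text
tilt [ 0.038   0.012  -0.9992] tcp rel axis: r 0.0875 ang 113.9 M [0.61 1.04 0.01]
```

Emit:
arm_command(commands=[0,0.8,11.8,-8,0,0,0.8,11.8,-8,0])

```text
clock: 38.08
tool_pos: [0.4958, 0.2214, 0.0875]
orientation: [158.7, 87.6, 18.3]
force: [0.1, 0.5, 0.5]
opening: 0.0156
```

```bash
python3 sw.py
```

```text
tilt [ 0.0396  0.0131 -0.9991] tcp rel axis: r 0.0875 ang 128.7 M [ 0.17  0.26 -0.16]
```

Emit:
arm_command(commands=[0,0.8,11.8,-8,0,0,0.8,11.8,-8,0,0,0.8,11.8,-8,0,0,0.8,11.8,-8,0])

```text
clock: 38.58
tool_pos: [0.4682, 0.182, 0.0863]
orientation: [127.8, 87.6, 20.4]
force: [0.4, 0.5, 1.7]
opening: 0.0153
```

```bash
python3 sw.py
```

```text
tilt [ 0.0394  0.0147 -0.9991] tcp rel axis: r 0.0872 ang 160.7 M [-0.18  0.46 -0.16]
```

Emit:
arm_command(commands=[0,0.8,11.8,-8,0,0,0.8,11.8,-8,0])

```text
clock: 38.83
tool_pos: [0.4635, 0.1574, 0.0859]
orientation: [111.4, 87.6, 20.5]
force: [0.3, 0.5, 0.6]
opening: 0.0153
```

Emit:
arm_command(commands=[0,0.6,9,-6,0])

```text
clock: 38.95
tool_pos: [0.4637, 0.1476, 0.0859]
orientation: [105.2, 87.6, 20.5]
force: [-1.5, 0.4, 0.1]
opening: 0.015
```

```bash
python3 sw.py
```

```text
tilt [ 0.0385  0.0144 -0.9992] tcp rel axis: r 0.087 ang -176.4 M [ 0.21  0.61 -0.17]
```

Emit:
arm_command(commands=[0,0.3,6,-4,0])

```text
clock: 39.08
tool_pos: [0.4644, 0.141, 0.0858]
orientation: [101.1, 87.6, 20.5]
force: [0.1, 0.7, 1.3]
opening: 0.0151
```

Emit:
arm_command(commands=[0,0.2,4,-2,0])

```text
clock: 39.2
tool_pos: [0.4652, 0.1366, 0.0859]
orientation: [99.3, 87.6, 20.8]
force: [-2.0, 3.7, 2.3]
opening: 0.0158
```

```bash
python3 sw.py
```

```text
tilt [ 0.0384  0.0146 -0.9992] tcp rel axis: r 0.0869 ang -169.1 M [0.98 1.17 0.07]
```

Emit:
arm_command(commands=[0,0.2,4,-2,0])

```text
clock: 39.33
tool_pos: [0.466, 0.133, 0.086]
orientation: [98.8, 87.6, 22.3]
force: [-7.9, 9.2, 5.8]
opening: 0.0153
```

```bash
python3 sw.py
```

```text
tilt [ 0.0385  0.0158 -0.9991] tcp rel axis: r 0.0868 ang -166.6 M [3.62 3.39 0.31]
```

Emit:
arm_command(commands=[0,-0.5,3,0,0])

```text
clock: 39.45
tool_pos: [0.4665, 0.1315, 0.0864]
orientation: [102.2, 87.5, 25.7]
force: [-11.1, 15.5, 6.0]
opening: 0.0154
```

Emit:
arm_command(commands=[0,0,3,0,0])

```text
clock: 39.58
tool_pos: [0.4668, 0.1308, 0.0866]
orientation: [106.7, 87.4, 30.2]
force: [-16.0, 20.6, 6.1]
opening: 0.0153
```

```bash
python3 sw.py; python3 -c "
from h import *
for n in('scene','top'):
  s=snapshot(n); cv2.imwrite(f'pics/{n}11.png',s['frame'])"
```

```text
tilt [ 0.0399  0.0232 -0.9989] tcp rel axis: r 0.0866 ang -165.1 M [7.15 6.08 0.69]
```

The clamp has stopped: 26 N now, and the angle no longer advances. I'll let go and retreat straight up.

Emit:
arm_command(commands=[0,0,0,0,35,0,0,0,0,45,0,0,0,0,45])

```text
clock: 40.05
tool_pos: [0.467, 0.1318, 0.0871]
orientation: [107.4, 87.3, 30.9]
force: [-0.0, -0.6, -0.0]
opening: 0.0372
```

Emit:
arm_command(commands=[-15,0,0,0,45,-20,0,0,0,45,-30,0,0,0,45,-40,0,0,0,45,-40,0,0,0,45])

```text
clock: 40.67
tool_pos: [0.4593, 0.1245, 0.2321]
orientation: [103.6, 87.8, 27.0]
force: [1.2, 0.7, -0.0]
opening: 0.0394
```

```bash
python3 sw.py; python3 -c "
from h import *
a=[]
for n,x0,y0,w,h in(('scene',232,200,112,126),('top',150,130,88,99)):
  s=snapshot(n); cv2.imwrite(f'pics/{n}12.png',s['frame']); a.append(crop(s['frame'],x0,y0,w,h,400,450))
  A=np.array([.5506,.1532]);P=[]
  for th in (188.7,192.7):
    u=np.array([np.cos(np.radians(th)),np.sin(np.radians(th))]); P+= [[*(A+.085*u),.121]]
  P+=[[*(A),.093],[*(A-.04*np.array([np.cos(np.radians(188.7)),np.sin(np.radians(188.7))])),.06]]
  print(n,((proj(s,P)-[x0,y0]+.5)*400/w).round())
cv2.imwrite('pics/fin.png',np.hstack(a))"
```

```text
tilt [ 0.0337  0.0172 -0.9993] tcp rel axis: r 0.0956 ang -162.6 M [-0.08  0.14 -0.03]
scene [[309.  62.]
 [302.  59.]
 [229. 150.]
 [189. 217.]]
top [[173. 372.]
 [182. 370.]
 [166. 248.]
 [169. 199.]]
```

View pics/fin.png

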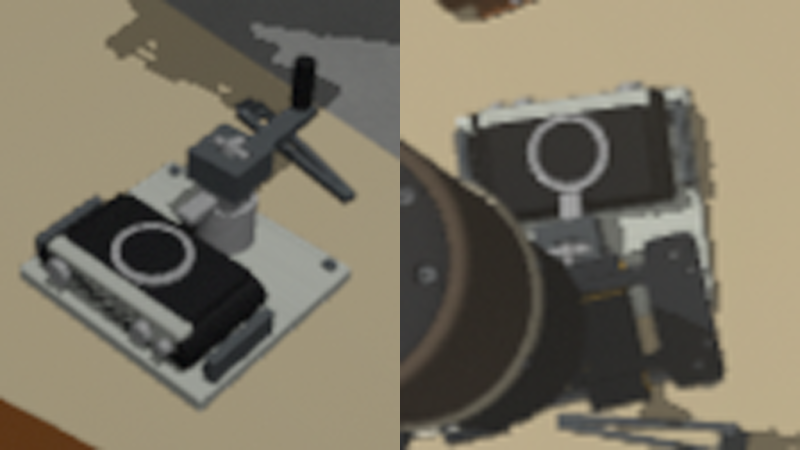

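The picture shows the finger over the camera at (570,205), right where predicted for 1.571 rad. The hub is down on the shoulder with the shaft end showing in the bore, and the gripper is clear. Handing in.

```bash
python3 -c "
from plant import *
print(close_job(), get_obs()['clock'])"
```

```text
the job is handed in; nothing more can be done
the job is handed in; nothing more can be done
```

The job is handed in with the clock at about 41 s. The crank is home on the shaft, the clamp is swung to its stop with the finger over the camera, and the gripper is clear.

**What I did**
- I drew the crank out by its handle about 100 mm, laid it on the mat and let go.
- I gripped the hub once and let go again without lifting. The two cameras disagreed by 2–3 mm on the shaft position, so I first probed the shaft lightly with the jaws.
- I then took the crank by its hub, threaded it home, swung it anticlockwise by the handle and released it.

**Last checks**
- **Fully home:** the hub seated with 26 N at tool height 0.0759 m, against 0.076 m expected. The final picture shows the hub down on the shoulder with the shaft end in the bore.
- **At the stop:** the push rose to about 26 N while the handle hardly moved any further. In the top view the finger is over the camera, within about 2 pixels of where I predicted it.
- **Not touching:** the force reading was close to zero after release.

**What did not go to plan**
- The first grasp at the handle closed beside it, because fast moves leave errors uncorrected. I reopened and repeated it more slowly.
- The first tries at the fit stopped on the wing tops, at up to 37 N. The shaft stood about 14° further round than I had assumed, perhaps turned by my own probing, and the crank dropped in once I turned it to match.
- The tool was tilted about 2° during the fit.
- The crank's handle sat up to 6° beyond the nominal stop angle while pushed. I put this down to play in the fit and arm flex, and did not measure the clamp angle directly.
- I did not check the other bench items one by one at the end; no move was aimed at them.

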